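Hang the lapping arbor on the sprung balancer hook

TASK

Pull the sprung hook of the balancer stand down by its knob to the height of the bail on the lapping arbor, and swing it in so that the bail's bar pushes past the spring gate and is caught behind the closed gate, without shoving hard on the arbor. Then let the hook up slowly by hand until it carries the arbor, hanging free but still in its bushing, and let go of the knob only when it no longer pulls, so that neither hook nor arbor jumps. Leave the loose parts on the bench where they are.

Things in the scene. Friction and masses are not known exactly. Their poses are not given: they have to be found in the camera images.
- stand: Balancer stand: round grey cast foot 130 mm across with an upright 28 mm steel column, spring drum on top. Fixed. Origin on the bench on the column's axis, z up. A grey arm 24 mm wide juts level from the sprung head on the column; knob and hook sit one above the other at its end, 180 mm from the column's axis. The stand's own -x axis is the arm's direction when joint swing is 0.
- swing (a joint): Turn of column, arm and hook about the column's axis, rad, free from -0.5 to 1.0 with slight friction; positive is anticlockwise from above (with the arm towards -x it carries the hook towards the stand's -y). The start is positive, hook well clear of the bail; swinging towards smaller values carries the hook's open side towards the bail.
- hook_slide (a joint): How far the head with arm, knob and hook is pulled down, m: 0 fully up (its rest), 0.105 bottom stop. A spring always pulls it up: about 2.7 N at 0, growing by 1.5 N for each 10 mm (about 16 N at 0.088), plus 0.2 N of friction.
- knob_mid (a point): Middle of the black knob standing on the end of the arm: round, upright, 31 mm across at its ends, 27 mm at the waist, 44 mm high (22 mm above and below this point); 2 mm below it is the arm's end boss, 32 mm across. It turns freely about its own upright axis. 101 mm straight above the point hook_seat.
- hook: Dark steel snap hook under the arm's end, of 10 mm round bar, 73 mm high below the boss, fixed to the arm. Lies in the plane of its y and z axes (z up, x towards the column); origin on the centre line of its lowest bar. The open side is +y, the closed back is -y. It ends in a blunt flat-topped nose from y +9.5 to +23 mm, its top 25 mm above the origin; clear throat behind the nose 22 mm wide.
- hook_seat (a point): Where the axis of a hung bar lies in the hook: 9 mm above the hook's origin, axes as the hook's. To enter, the bar's axis must be 22 to 34 mm (best 28) above this point, over the nose and under the gate's pivot, and end up within 8 mm of this point on its +y side; there is little to spare: 3 to 4 mm on the +y side of this point the gate comes hard against its stop.. Then, as the hook rises, the bar slides down into the seat.
- gate (a joint): Spring gate of the hook, a steel pin 5 mm thick and 35 mm long hinged at the top of the opening, closing on the nose: 0 shut, opens inwards only, to 0.74 rad. A light spring shuts it; a bar pushing it open feels some 2 to 6 N.
- bail_bar (a point): Middle of the axis of the bail's level top bar on the arbor. The bar is 8 mm thick, 44 mm clear between the bail's two legs; it runs along the arbor's x axis, which points roughly to the column. 53 mm clear height from the weight disc to the bar's axis. Bar axis 145 mm above the arbor's underside.
- arbor: Lapping arbor, loose, 0.3 to 1.0 kg: a black steel spool 20 mm thick and 80 mm long, above it a steel weight disc 60 mm across and 12 mm thick, on that the bail. Stands upright in the bushing with 1.5 mm play all round, so it tips when pushed sideways: the bar gives way by several mm before it presses. Origin at the centre of its underside, z up. Hung on the hook it rises 12 to 57 mm, less when heavier, until its weight balances the spring.
- fixture: Fixed lapping fixture: steel base 86 x 260 mm with a dovetail track, on it a steel slide carriage whose jaw holds a bronze bushing (36 mm outside, 23 mm bore, 73 mm high, top 85 mm above the bench) upright against a green enamel V-block (74 mm above the bench). Origin on the bench below the bushing's axis; track along its y axis. The bore's floor is 12 mm above the origin.
- spare_bushing_mid (a point): Centre of a spare bronze lap bushing standing on the bench, 38 mm across, 60 mm high. Leave alone.
- land_plug_mid (a point): Centre of a black steel spool land plug standing on the bench, 24 mm across, 52 mm high. Leave alone.
- spacer_collar_mid (a point): Centre of a dull zinc spacer collar lying flat, 48 mm across, 18 mm high. Leave alone.

How it is judged:
On the way, in this order (a step that is already met when the one before it is completed fails the run):
1. the hook is pulled down at least 70 mm while the arbor stands in its bushing (value of joint hook_slide above 0.07 m and z of arbor in the frame of fixture below 0.016 m), for 0.1 s.
2. the bail's bar lies in the hook behind the closed gate (x of bail_bar in the frame of hook_seat between -0.019 and 0.019 m and y of bail_bar in the frame of hook_seat between -0.012 and 0.012 m and z of bail_bar in the frame of hook_seat between -0.006 and 0.01 m and value of joint gate below 0.15 rad), for 0.2 s.
At the end, for the whole second after the job is handed in: The bail's bar lies in the hook's seat (within 12 mm across, 10 mm in height, 19 mm along the bar) with the gate shut, and the arbor hangs from the hook at rest, upright (within 0.12 rad), at least 6 mm off the bore's floor and still at least 10 mm inside the bushing, with the knob let go (all of step 2 and z of arbor in the frame of fixture between 0.018 and 0.075 m and horizontal distance between arbor and fixture below 0.008 m and angle between arbor's own z axis and vertical below 0.12 rad and linear speed of arbor below 0.02 m/s and contact force between hook and arbor above 1.5 N); the robot touches nothing.
It fails at once if the hook with the arbor on it jumps when let go (up or down faster than 0.04 m/s with no finger touching) (z of arbor in the frame of fixture above 0.016 m and contact force between the fingers and anything else below 0.3 N and (velocity of joint hook_slide below -0.04 m/s or velocity of joint hook_slide above 0.04 m/s)).
It fails at once if the hook is let fly upwards (faster than 0.2 m/s) (velocity of joint hook_slide below -0.2 m/s).
It fails at once if the hook shoves or jerks the arbor with more than 15 N (contact force between hook and arbor above 15 N).
It fails at once if a loose part on the bench is shifted by more than 15 mm (distance of any of spare_bushing_mid, land_plug_mid, spacer_collar_mid from where it was at the start of the episode above 0.015 m).
It also fails if it takes over 70 s, if anything falls off the work surface, if the arm or the gripper's body presses on something with over 40 N, if the wrist force passes 120 N, or if a joint passes its speed limit or range.

ROBOT

A 6-joint arm with a two-finger parallel gripper is mounted at the origin on the work surface. World frame = base frame: x ahead of the robot, y to its left, z up, the work surface at z = 0. Lengths are in m, angles in rad, forces in N, time in s.
With the tool pointing down it reaches from about 0.35 to 0.775 m from the base axis. Payload 5.5 kg.
Tool frame: the origin (TCP) lies on the front face of the gripper's body, between the roots of the fingers; the fingertips stand 73 mm ahead of it and the grasp point (between the pads) lies 54 mm ahead of it; z points along the fingers, y is the direction in which the jaws open and shut (so a half turn about z gives the same grasp; the last joint's range is limited). The gripper opens to 85 mm and grips with 20 to 120 N. Pads are 22 mm wide; open, the fingers measure 114 mm over their backs; the gripper's body (76 mm by 85 mm) begins 54 mm behind the grasp point. The pads swing forward as they close: fully open they stand 13 mm farther back than shut.
Start: joints at [-1.403, 0.313, 0.046, 1.304, 0, 1.431], TCP at [0.174, -0.548, 0.304] pointing down, gripper open.
Joint ranges: [-2.76, 2.76], [-0.86, 1.69], [-1.03, 1.26], [-2.2, 2.34], [-1.47, 1.5], [-3.14, 3.14]. Speed limits (rad/s): [2.57, 2.57, 3.14, 3.14, 3.14, 3.14].

INTERFACE

Orientations are given as [roll, pitch, yaw] about the fixed x, y, z axes, in that order (R = Rz(yaw) Ry(pitch) Rx(roll)).
In Python, from cell import status, eyes, robot gives the robot as it stands.
- The arm moves only by the tool jog_arm, never from a script. Its argument "moves" is a list that holds one entry, the list of rows, each a list of 6 numbers: the shift along the tool's x, y, z in cm, then the turn, a rotation vector about the tool's x, y, z in degrees. In form: [[[tx, ty, tz, wx, wy, wz], ...]]. A call has 1 to 20 rows; each row is the pose to reach, as a shift and turn from the pose commanded when the call began, along the tool's axes at that moment; what a row does not reach only later rows make up. A row lasts 1/12 s, in which the tool goes at most 41.7 mm and 7.16 degrees, less where a joint would pass 70% of its speed; a pose out of reach is approached as far as the arm can. A call with a gripper value outside its range is refused whole. "fingers" is the closure, from 0 (fully open) to 1 (shut), set as the call begins (left out, the last holds). The fingers move at their own pace and stop on an object; the grip force is fixed at half the most. Time passes only in rows, so rows that repeat a pose let the fingers close. It gives the time, the measured TCP pose, the force and the opening at its end, in the units of the state.
- status.read_state(): the state, without advancing time (a new reading comes with each control period).
- eyes.grab_frame(name): name is "scene" or "top" or "wrist"; returns a dict with "pixels" (480x640x3 uint8, red, green, blue), "K" (3x3 intrinsics, pixels), "T" (4x4, takes a point from camera to world coordinates). Camera axes: x right, y down, z forward; pixel columns grow to the right and rows downward; lengths in m; the calibration is good to about 2 mm. A picture is of the moment at which its call begins. There is no depth.
- robot.close_job(): hands the job in, once; it reports no verdict.
The state is a dict: "t": time; "joint_positions": joint angles; "joint_vel": joint speeds; "tau": joint torques, N m; "ee_pos": TCP position; "tcp_rot": TCP orientation; "ft_force": force on the tool from outside, world axes, zero at the start; "wrist_torque": the same for the moment, N m; "opening": finger opening in m.
Only numpy, scipy, OpenCV 4.12 (cv2) and the standard library are available. Lean on these libraries where they do the work, as an engineer would, in place of code of your own. Each camera call takes 0.05 s, during which the arm holds its last target.

## Working session

There is one attempt and no reset: what is moved stays moved. The work goes in short steps, Python scripts to look and compute and a tool call to move; the robot and the scene stay as the last step left them, time stands still between calls to the robot, and variables do not carry over. Pictures are saved under pics/ and viewed, and the job is handed in when it is done.

Besides the shell and the picture viewer there is one more tool, called after "Call:" as a command line: name --argument value ..., lists and objects as JSON in quotes. jog_arm: Moves the arm, as the interface text tells. Its arguments: {"type":"object","properties":{"moves":{"type":"array","items":{"type":"array","items":{"type":"array","items":{"type":"number"}}}},"fingers":{"type":"number"}},"required":["moves"]}

```bash
ls; mkdir -p pics; python3 - <<'E'
from cell import status, eyes
import cv2,numpy as np
s=status.read_state()
for k,v in s.items(): print(k,np.round(v,4))
for n in ["scene","top","wrist"]:
    f=eyes.grab_frame(n)
    cv2.imwrite(f"pics/{n}0.png",f["pixels"][:,:,::-1])
    np.savez(f"{n}0.npz",**f)
    print(n,np.round(f["K"],1).tolist(),np.round(f["T"],3).tolist())
E
```

```text
pics
t 0.0
joint_positions [-1.4026  0.314   0.045   1.3036  0.      1.4312]
joint_vel [ 0.0008  0.0006 -0.0011  0.0005 -0.0011 -0.0002]
tau [ 7.00000e-04 -4.80631e+01  2.98532e+01  1.95000e-02 -1.00000e-04
 -0.00000e+00]
ee_pos [ 0.1741 -0.5476  0.303 ]
tcp_rot [-3.1398e+00 -3.0000e-04  3.0780e-01]
ft_force [1.7867 0.9403 0.5692]
wrist_torque [ 0.0251 -0.0121 -0.0112]
opening 0.0853
scene [[450.8, 0.0, 318.9], [0.0, 450.8, 238.1], [0.0, 0.0, 1.0]] [[-0.04, 0.739, -0.673, 1.108], [0.999, 0.028, -0.028, 0.083], [-0.002, -0.673, -0.739, 0.744], [0.0, 0.0, 0.0, 1.0]]
top [[571.6, 0.0, 321.8], [0.0, 571.6, 248.1], [0.0, 0.0, 1.0]] [[0.011, -0.991, 0.132, 0.465], [-1.0, -0.011, -0.002, 0.085], [0.004, -0.132, -0.991, 1.062], [0.0, 0.0, 0.0, 1.0]]
wrist [[421.9, 0.0, 316.5], [0.0, 421.9, 232.0], [0.0, 0.0, 1.0]] [[0.303, -0.919, -0.254, 0.238], [-0.953, -0.293, -0.079, -0.527], [-0.001, 0.266, -0.964, 0.373], [0.0, 0.0, 0.0, 1.0]]
```

View pics/scene0.png

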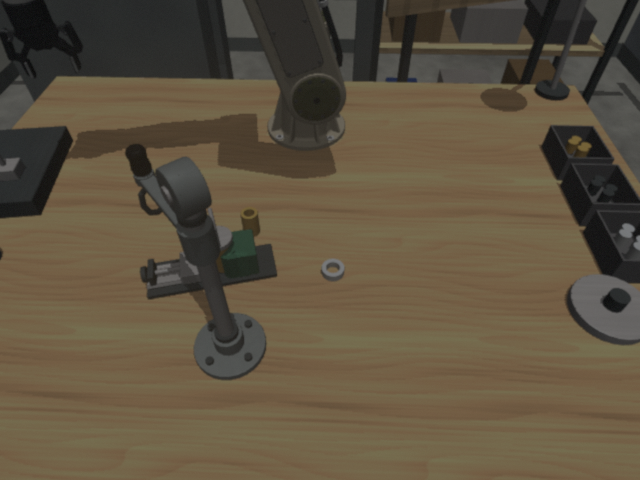

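View pics/top0.png

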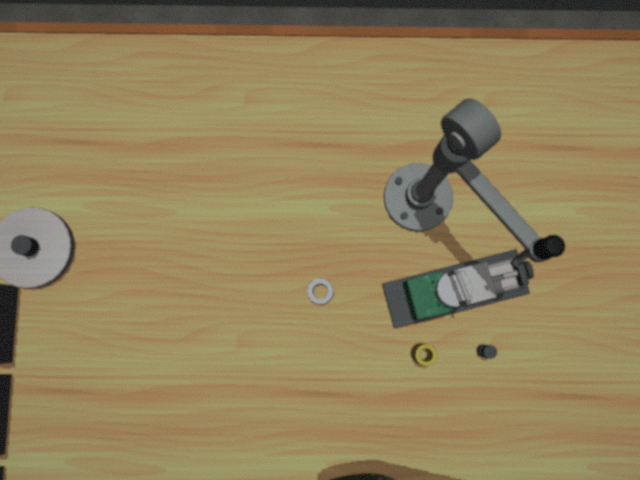

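View pics/wrist0.png

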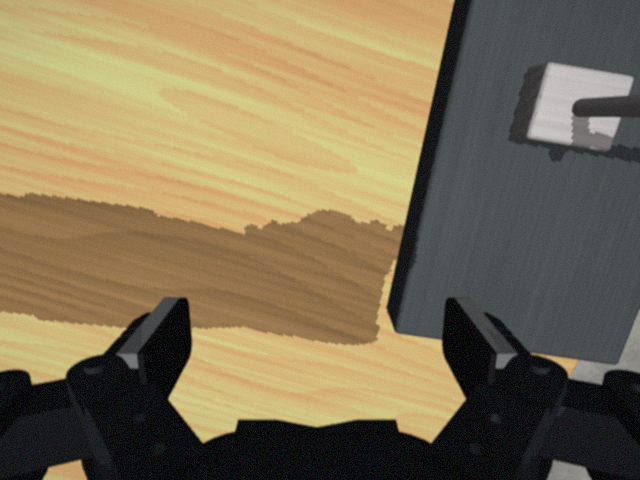

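```bash
cat > h.py <<'E'
import numpy as np,cv2
def ld(n): return dict(np.load(n+".npz"))
def ray(f,u,v):
    d=f["T"][:3,:3]@np.linalg.inv(f["K"])@np.array([u,v,1.]); return f["T"][:3,3],d
def onz(f,u,v,z):
    o,d=ray(f,u,v); return o+d*(z-o[2])/d[2]
def tri(l):
    A=np.zeros((3,3));b=np.zeros(3)
    for f,u,v in l:
        o,d=ray(f,u,v); d=d/np.linalg.norm(d); P=np.eye(3)-np.outer(d,d); A+=P;b+=P@o
    p=np.linalg.solve(A,b)
    r=[]
    for f,u,v in l:
        o,d=ray(f,u,v); d=d/np.linalg.norm(d); r.append(np.linalg.norm((np.eye(3)-np.outer(d,d))@(p-o)))
    return p,r
def proj(f,p):
    q=np.linalg.inv(f["T"])@np.append(p,1); q=f["K"]@q[:3]; return q[:2]/q[2]
def crop(f,u0,v0,u1,v1,name,gain=1.6):
    im=f["pixels"][v0:v1,u0:u1,::-1]; s=min(800/(u1-u0),600/(v1-v0))
    im=cv2.resize(im,None,fx=s,fy=s,interpolation=cv2.INTER_CUBIC)
    cv2.imwrite(name,np.clip(im*gain,0,255).astype(np.uint8)); print(name,s)
E
python3 - <<'E'
from h import *
t=ld("top0");s=ld("scene0")
crop(t,370,80,610,260+0,"pics/tz1.png"); crop(t,370,230,570,380,"pics/tz2.png"); crop(s,100,120,340,300,"pics/sz1.png")
E
```

```text
pics/tz1.png 3.3333333333333335
pics/tz2.png 4.0
pics/sz1.png 3.3333333333333335
```

View pics/tz1.png

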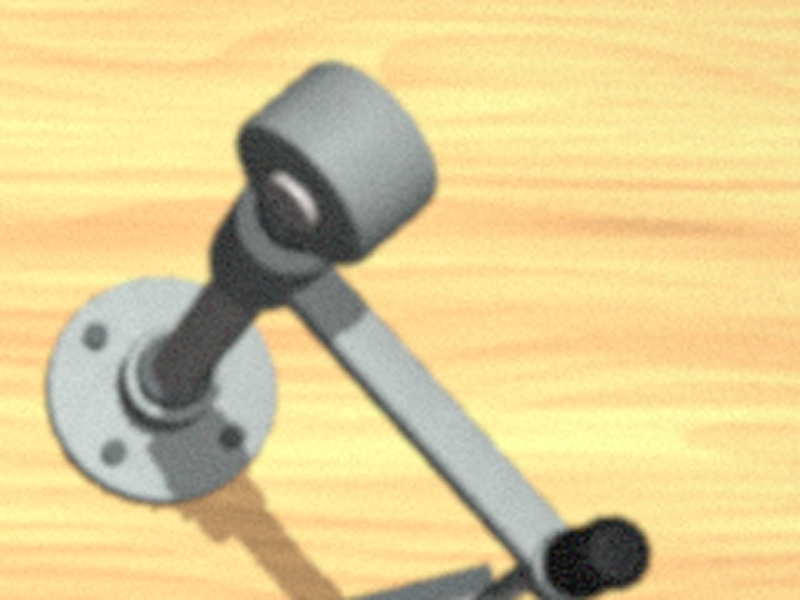

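View pics/tz2.png

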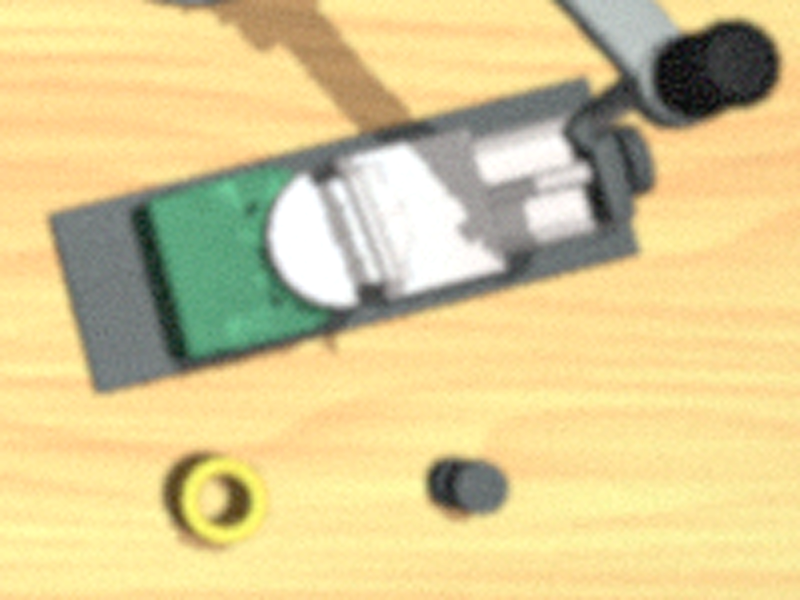

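View pics/sz1.png

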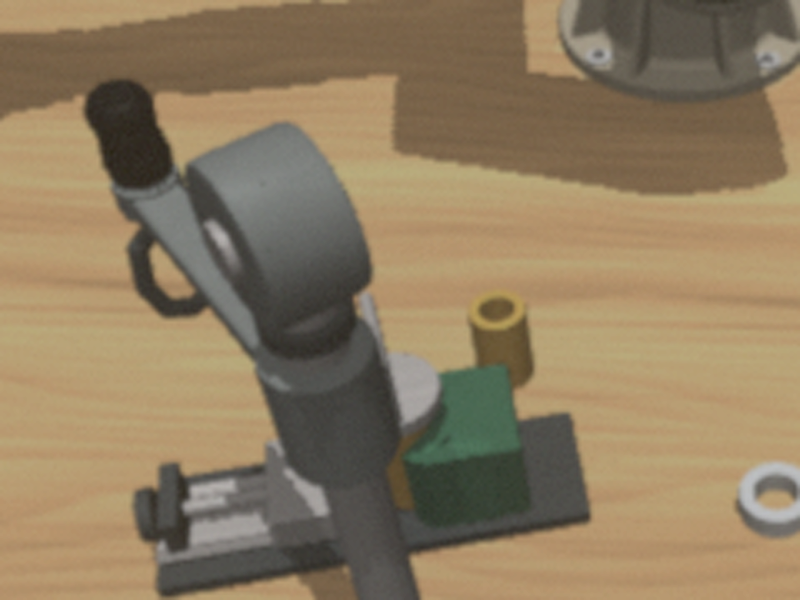

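```bash
python3 - <<'E'
from h import *
t=ld("top0");s=ld("scene0")
foot=[onz(t,418.6,196.4,z) for z in(0.,.012)]; print("foot",foot)
print("foot sc", onz(s,230,346,.012))
kt,r=tri([(t,554.5,245.6),(s,135.7,149.4)]); print("knobtop",kt,r)
for z in(.0,.012): print(np.linalg.norm(kt[:2]-foot[1][:2]))
# disc centre
c=lambda u,v:(370+u/4,230+v/4)
print("bar ends", [onz(t,*c(*p),.157) for p in((352,170),(385,285))])
print("disc left edge",onz(t,*c(268,240),.104), onz(t,*c(320,305),.104))
print("base corners",[onz(t,*c(*p),.01) for p in((50,215),(98,392),(586,80),(636,252))])
print("spare top",onz(t,*c(222,499),.06),"plug",onz(t,*c(480,487),.052),"collar",onz(t,320,291,.018))
E
python3 - <<'E'
from h import *
t=ld("top0");crop(t,420,255,500,315,"pics/tz3.png",.8)
s=ld("scene0");crop(s,190,200,260,252,"pics/sz3.png",1.3)
E
```

```text
foot [array([ 0.7071243 , -0.09959454,  0.        ]), array([ 0.70438883, -0.09750372,  0.012     ])]
foot sc [ 0.71120824 -0.09466741  0.012     ]
knobtop [ 0.56781365 -0.21408593  0.33576567] [np.float64(0.0008655422457421063), np.float64(0.0008655422457419655)]
0.17956667232563508
0.17956667232563508
bar ends [array([ 0.54849832, -0.13345983,  0.157     ]), array([ 0.50308082, -0.14555093,  0.157     ])]
disc left edge [ 0.52357834 -0.1104448   0.104     ] [ 0.49669855 -0.13173238  0.104     ]
base corners [array([ 0.5397497 , -0.02937816,  0.01      ]), array([ 0.45923608, -0.05099383,  0.01      ]), array([ 0.60519433, -0.27868758,  0.01      ]), array([ 0.52563176, -0.29897638,  0.01      ])]
spare top [ 0.41431662 -0.09778167  0.06      ] plug [ 0.4202237  -0.21177828  0.052     ] collar [0.52471421 0.08560744 0.018     ]
pics/tz3.png 10.0
pics/sz3.png 11.428571428571429
```

View pics/tz3.png

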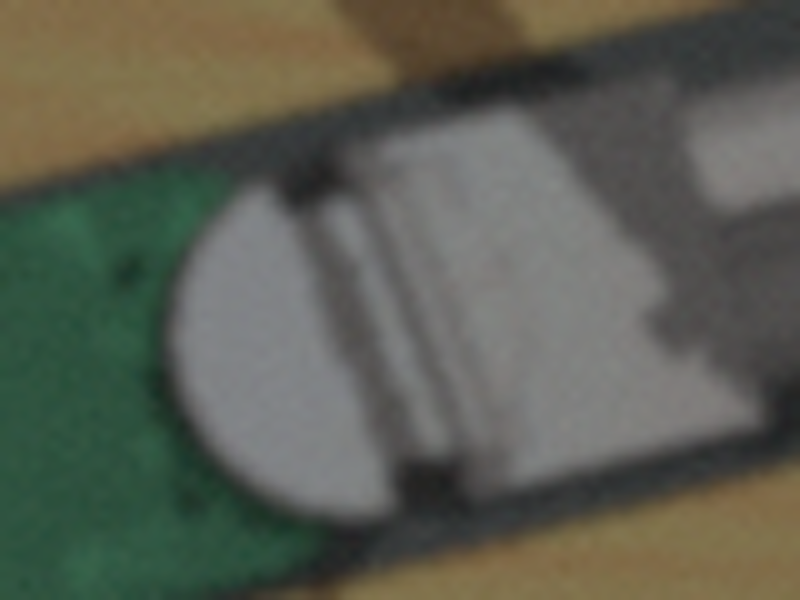

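View pics/sz3.png

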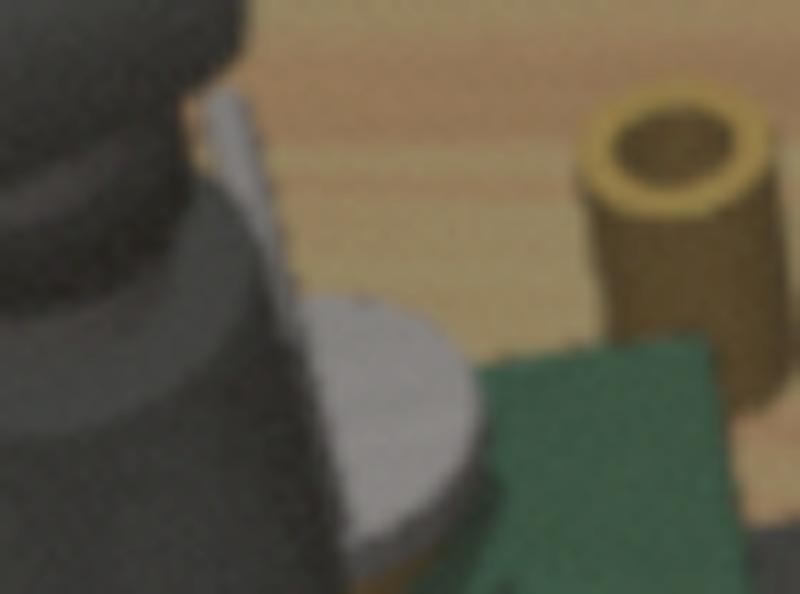

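Call:
jog_arm --moves '[[[1,0,-2,0,0,-2],[3,-1,-5,0,0,-6],[6,-2,-8,0,0,-12],[9,-3.5,-11,0,0,-18],[12,-5,-13,0,0,-24],[15,-6.5,-15,0,0,-30],[18,-8,-16,0,0,-36],[21,-9,-16,0,0,-42],[24,-10,-16,0,0,-48],[27,-11.5,-16,0,0,-54],[30,-12.5,-16,0,0,-60],[33,-14,-16,0,0,-66],[36,-15,-16,0,0,-72],[39,-16.5,-16,0,0,-78],[42,-18,-16,0,0,-84],[44,-19,-16,0,0,-90],[46,-19.5,-16,0,0,-96],[47,-20,-16,0,0,-102],[47.5,-20,-16,0,0,-108],[47.7,-20,-16,0,0,-112]]]' --fingers 0

```text
t: 1.82
ee_pos: [0.5692, -0.2119, 0.463]
tcp_rot: [-3.141, -0.001, 2.269]
ft_force: [0.3, -0.3, -0.5]
opening: 0.0854
```

```bash
python3 - <<'E'
from cell import status, eyes
from h import *
for n in ["scene","top","wrist"]:
    f=eyes.grab_frame(n); np.savez(n+"1.npz",**f); cv2.imwrite(f"pics/{n}1.png",f["pixels"][:,:,::-1])
s=status.read_state()
for k,v in s.items(): print(k,np.round(v,4))
E
```

```text
t 1.9667
joint_positions [-4.9030e-01  4.1150e-01  5.7890e-01  1.7391e+00 -1.0000e-04  3.9020e-01]
joint_vel [-0.0098 -0.0102 -0.0052  0.0028  0.0009  0.0149]
tau [ 3.38300e-01 -5.21287e+01  2.88372e+01 -1.45000e-02  2.08000e-02
 -2.01100e-01]
ee_pos [ 0.5684 -0.2127  0.4634]
tcp_rot [-3.1412e+00 -8.0000e-04  2.2611e+00]
ft_force [-0.4964 -0.5012  0.6646]
wrist_torque [-0.0377  0.0126  0.0213]
opening 0.0854
```

View pics/wrist1.png

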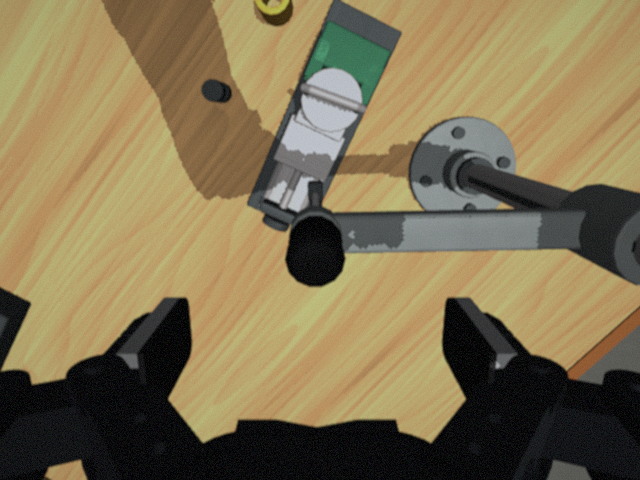

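View pics/scene1.png

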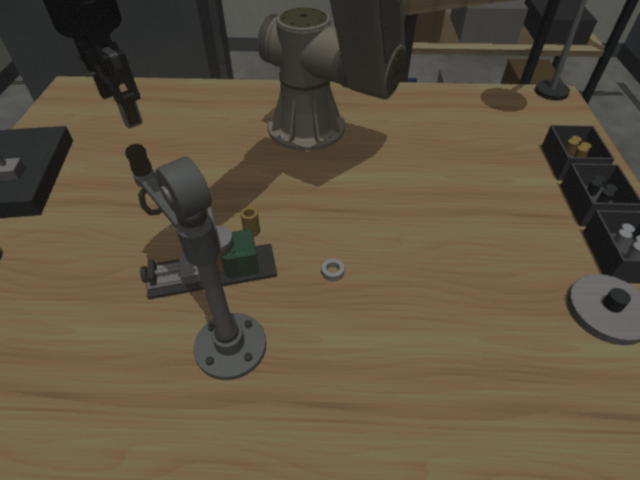

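```bash
python3 - <<'E'
from h import *
w=ld("wrist1")
crop(w,280,50,390,132,"pics/wz1.png",.8); crop(w,270,180,390,270,"pics/wz2.png",1.8);crop(w,400,110,530,207,"pics/wz3.png",1.3)
E
```

```text
pics/wz1.png 7.2727272727272725
pics/wz2.png 6.666666666666667
pics/wz3.png 6.153846153846154
```

View pics/wz1.png

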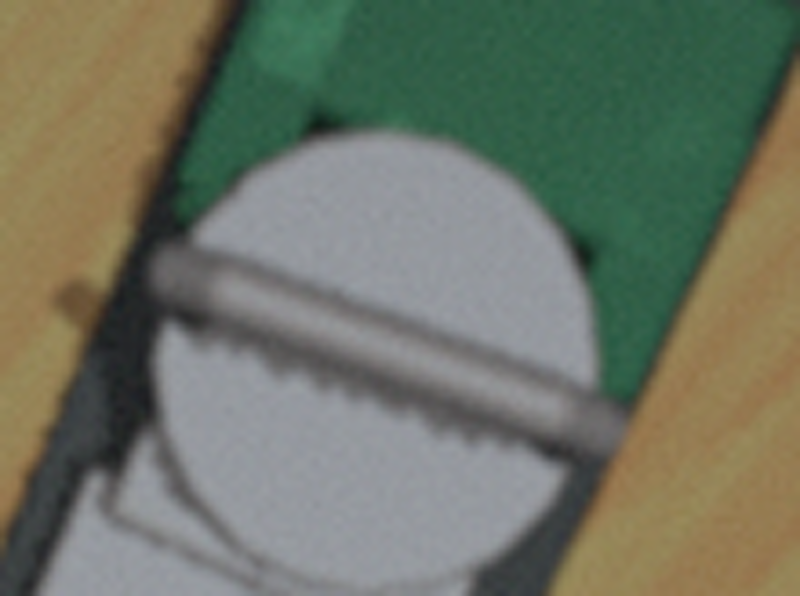

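View pics/wz2.png

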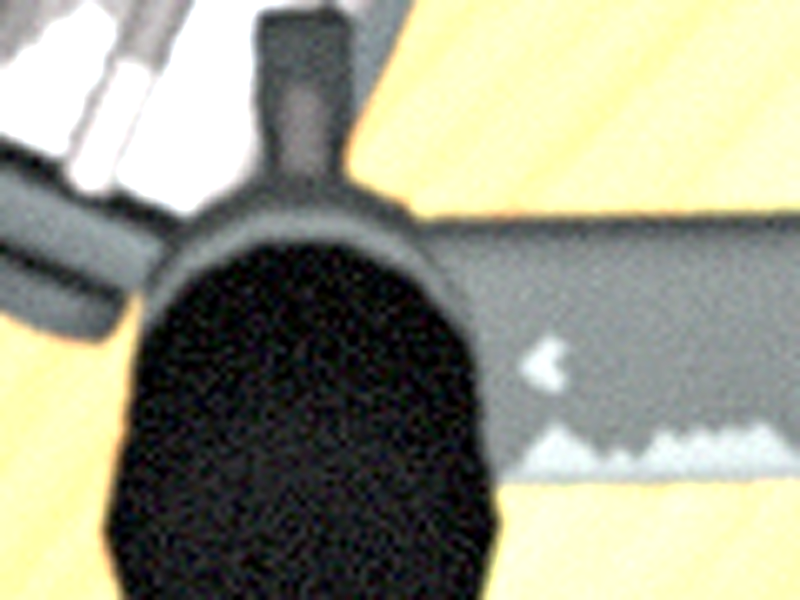

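View pics/wz3.png

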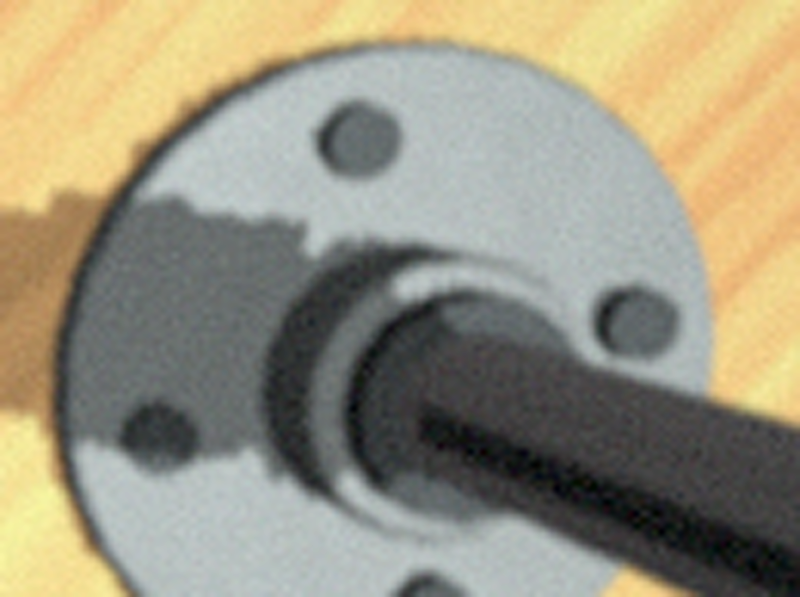

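```bash
python3 - <<'E'
from h import *
w=ld("wrist1");t=ld("top1");s=ld("scene1")
crop(w,270,200,370,300,"pics/wz4.png",3)
a=lambda u,v:(280+u/7.2727,50+v/7.2727)
ends=[onz(w,*a(*p),.157) for p in((150,265),(628,432))]; print("bar ends w",ends,np.linalg.norm(ends[0]-ends[1]))
print("bar mid w",onz(w,*a(389,347),.157), "top",onz(t,459.8,287.5,.157))
print("tri",tri([(w,*a(389,347)),(t,459.8,287.5)]))
# disc w: ellipse
print("disc c w",onz(w,*a(376,360),.104), 'edges',[onz(w,*a(*p),.104) for p in((155,360),(600,360),(385,128),(385,592))])
F=onz(w,464.5,171.1,.012);print("foot",F,onz(t,418.6,196.4,.012),tri([(w,464.5,171.1),(t,418.6,196.4)]))
b=lambda u,v:(400+u/6.154,110+v/6.154)
print([onz(w,*b(*p),.012) for p in((358,138),(438,590),(160,432),(635,320))])
E
```

```text
pics/wz4.png 6.0
bar ends w [array([ 0.49946464, -0.15102324,  0.157     ]), array([ 0.55450149, -0.12952668,  0.157     ])] 0.059086009381211245
bar mid w [ 0.52668645 -0.14022105  0.157     ] top [ 0.52468497 -0.13581714  0.157     ]
tri (array([ 0.52622361, -0.13948544,  0.14156048]), [np.float64(0.0005312688529378253), np.float64(0.0005312688529377331)])
disc c w [ 0.52661869 -0.13969364  0.104     ] edges [array([ 0.50392022, -0.15854045,  0.104     ]), array([ 0.54962364, -0.12059237,  0.104     ]), array([ 0.50877994, -0.11679753,  0.104     ]), array([ 0.54703875, -0.16191882,  0.104     ])]
foot [ 0.70715974 -0.09494006  0.012     ] [ 0.70438883 -0.09750372  0.012     ] (array([ 0.70275471, -0.09600354,  0.02242325]), [np.float64(0.0007770566916674244), np.float64(0.0007770566916673316)])
[array([ 0.66834718, -0.0668611 ,  0.012     ]), array([ 0.7446524 , -0.12058133,  0.012     ]), array([ 0.67845862, -0.13339096,  0.012     ]), array([ 0.73570339, -0.05678232,  0.012     ])]
```

View pics/wz4.png

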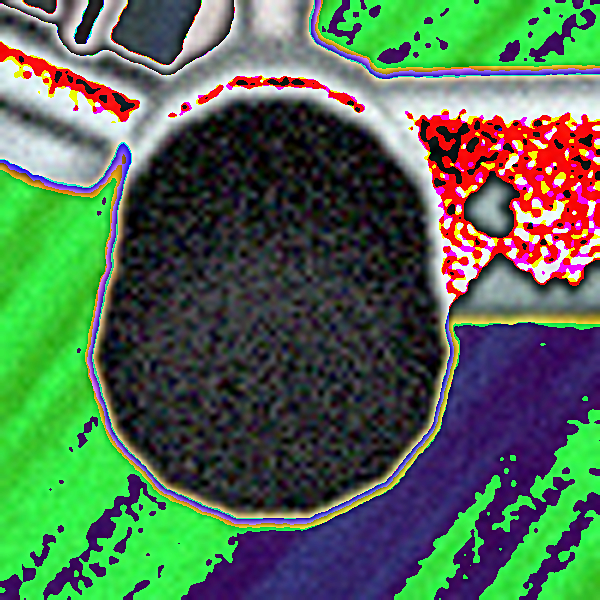

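```bash
python3 - <<'E'
from h import *
w=ld("wrist1");t=ld("top0");s=ld("scene0")
for z in(.330,.336,.342): print(z,onz(w,315.8,257.2,z))
print(tri([(w,315.8,257.2),(t,554.5,245.6),(s,135.7,149.4)]))
print(w["T"][:3,3])
E
```

```text
0.33 [ 0.56908441 -0.21427914  0.33      ]
0.336 [ 0.56779047 -0.21269853  0.336     ]
0.342 [ 0.56649653 -0.21111791  0.342     ]
(array([ 0.56789841, -0.21357047,  0.3358855 ]), [np.float64(0.0008148808417504403), np.float64(0.001280528320316589), np.float64(0.00048418764989551616)])
[ 0.52529152 -0.16078404  0.53306723]
```

Call:
jog_arm --moves '[[[0,0,0.8,0,0,0],[0,0,2,0,0,0],[0,0,3.5,0,0,0],[0,0,5,0,0,0],[0,0,6.5,0,0,0],[0,0,7.7,0,0,0],[0,0,8.6,0,0,0],[0,0,9.1,0,0,0],[0,0,9.3,0,0,0],[0,0,9.3,0,0,0]]]' --fingers 0

```text
t: 2.8
ee_pos: [0.568, -0.213, 0.3708]
tcp_rot: [-3.141, -0.0, 2.262]
ft_force: [0.1, -1.1, 0.0]
opening: 0.0853
```

```bash
python3 - <<'E'
from cell import status, eyes
from h import *
for n in ["scene","wrist"]:
    f=eyes.grab_frame(n); np.savez(n+"2.npz",**f); cv2.imwrite(f"pics/{n}2.png",f["pixels"][:,:,::-1])
    if n=="scene": crop(f,60,60,220,180,"pics/s2z.png",2)
s=status.read_state()
for k in("ee_pos","tcp_rot","ft_force"): print(k,np.round(s[k],4))
E
```

```text
pics/s2z.png 5.0
ee_pos [ 0.5683 -0.2131  0.3717]
tcp_rot [3.1412e+00 1.1000e-03 2.2621e+00]
ft_force [ 0.1658  0.2768 -0.9817]
```

View pics/wrist2.png

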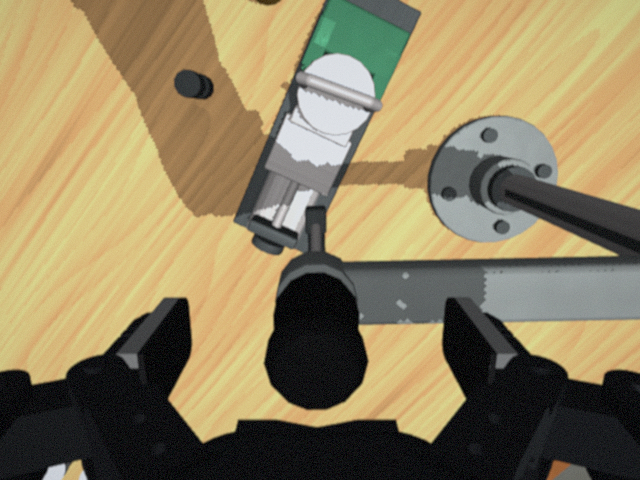

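View pics/s2z.png

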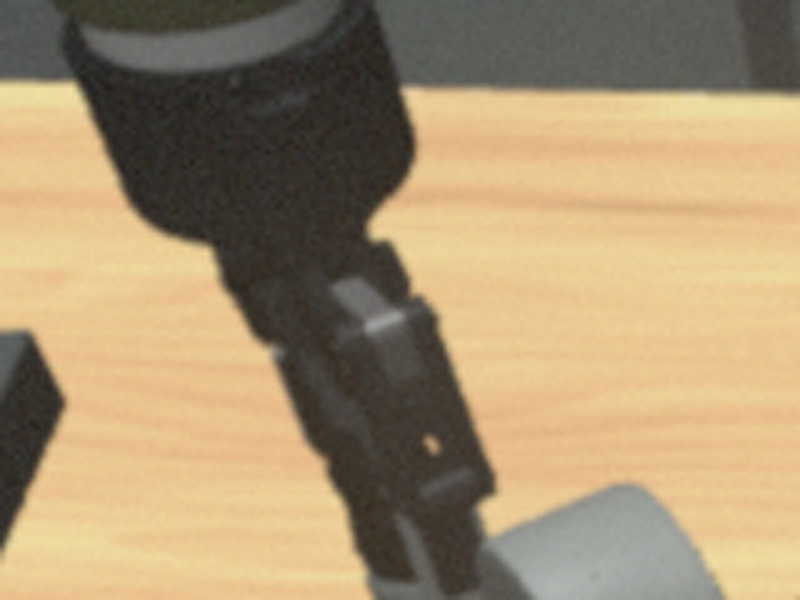

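```bash
python3 - <<'E'
from h import *
w=ld("wrist2")
crop(w,280,40,400,130,"pics/w2z.png",.8)
print(onz(w,316,358,.336))
E
```

```text
pics/w2z.png 6.666666666666667
[ 0.56676921 -0.21212756  0.336     ]
```

View pics/w2z.png

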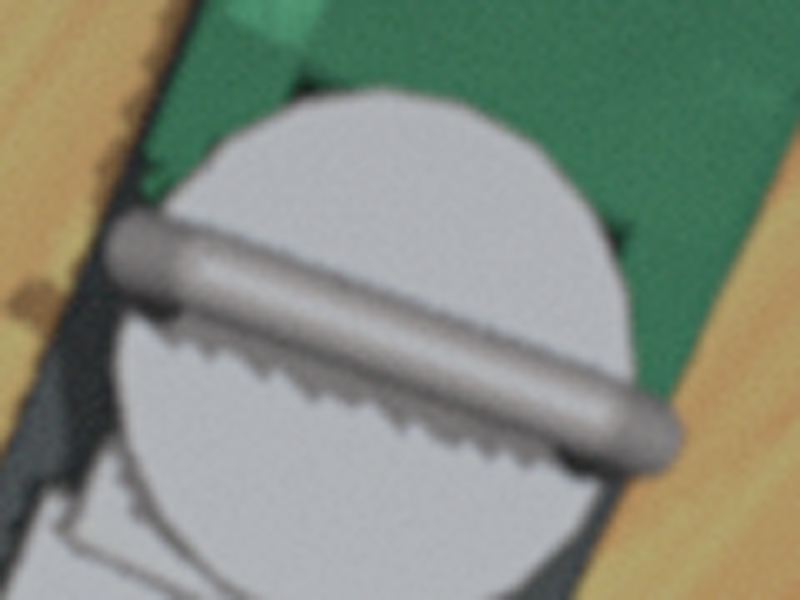

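Call:
jog_arm --moves '[[[0,0,0,0,0,0],[0,0,0,0,0,0],[0,0,0,0,0,0],[0,0,0,0,0,0],[0,0,0,0,0,0],[0,0,0,0,0,0],[0,0,0,0,0,0],[0,0,0,0,0,0],[0,0,0,0,0,0],[0,0,0,0,0,0],[0,0,0,0,0,0],[0,0,0,0,0,0]]]' --fingers 1

```text
t: 3.9
ee_pos: [0.5681, -0.2131, 0.371]
tcp_rot: [-3.141, 0.0, 2.262]
ft_force: [-2.8, -2.8, 2.8]
opening: 0.0281
```

```bash
python3 - <<'E'
from h import *
w=ld("wrist2");w1=ld("wrist1");t=ld("top1")
print(onz(w,339.25,91.3,.157),tri([(w,339.25,91.3),(w1,333.5,97.7)]),tri([(w,339.25,91.3),(w1,333.5,97.7),(t,459.8,287.5)]))
L=onz(w,280+108/6.667,40+245/6.667,.157);R=onz(w,280+682/6.667,40+440/6.667,.157);print(L,R,R-L)
print("z sep from length .060",np.linalg.norm(R-L))
C=np.array([.7068,-.098])
d=C-np.array([.5267,-.1402]);print(np.linalg.norm(d),np.degrees(np.arctan2(d[1],d[0])))
E
```

```text
[ 0.52664288 -0.14057199  0.157     ] (array([ 0.5267685 , -0.13909519,  0.13667501]), [np.float64(5.24663079333859e-06), np.float64(5.246630793387863e-06)]) (array([ 0.52639873, -0.13947184,  0.14149396]), [np.float64(0.0003448876076448472), np.float64(0.0003647942531988061), np.float64(0.0007045049523275232)])
[ 0.49992032 -0.15130568  0.157     ] [ 0.55389457 -0.12971778  0.157     ] [0.05397424 0.0215879  0.        ]
z sep from length .060 0.05813137104188138
0.18497797166149274 13.187312272677357
```

Call:
jog_arm --moves '[[[0,0,0.2,0,0,0],[0,0,0.6,0,0,0],[0,0,1.1,0,0,0],[0,0,1.7,0,0,0],[0,0,2.3,0,0,0],[0,0,2.9,0,0,0],[0,0,3.5,0,0,0],[0,0,4.1,0,0,0],[0,0,4.7,0,0,0],[0,0,5.3,0,0,0],[0,0,5.9,0,0,0],[0,0,6.5,0,0,0],[0,0,7.1,0,0,0],[0,0,7.6,0,0,0],[0,0,8.0,0,0,0],[0,0,8.3,0,0,0],[0,0,8.4,0,0,0],[0,0,8.4,0,0,0],[0,0,8.4,0,0,0]]]'

```text
t: 5.48
ee_pos: [0.5686, -0.2138, 0.289]
tcp_rot: [3.141, 0.005, 2.262]
ft_force: [-4.5, -3.2, 14.8]
opening: 0.0283
```

```bash
cat > look.py <<'E'
import sys
from cell import status, eyes
from h import *
i=sys.argv[1]
for n in sys.argv[2:]:
    f=eyes.grab_frame(n); np.savez(n+i+".npz",**f); cv2.imwrite(f"pics/{n}{i}.png",f["pixels"][:,:,::-1])
    if n=="scene": crop(f,100,140,260,260,f"pics/sz_{i}.png",2)
s=status.read_state()
for k in("t","ee_pos","tcp_rot","ft_force","opening"): print(k,np.round(s[k],4))
E
python3 look.py 3 scene wrist top
```

```text
pics/sz_3.png 5.0
t 5.6333
ee_pos [ 0.5686 -0.2138  0.2891]
tcp_rot [3.1412 0.0048 2.2621]
ft_force [-5.1288 -3.5912 15.1713]
opening 0.0281
```

View pics/wrist3.png

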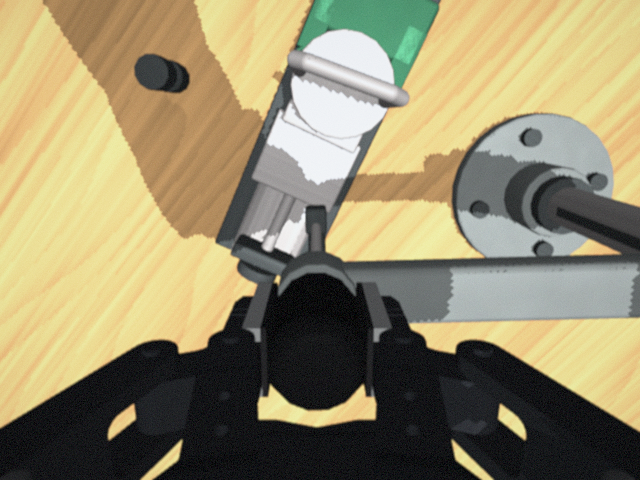

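View pics/sz_3.png

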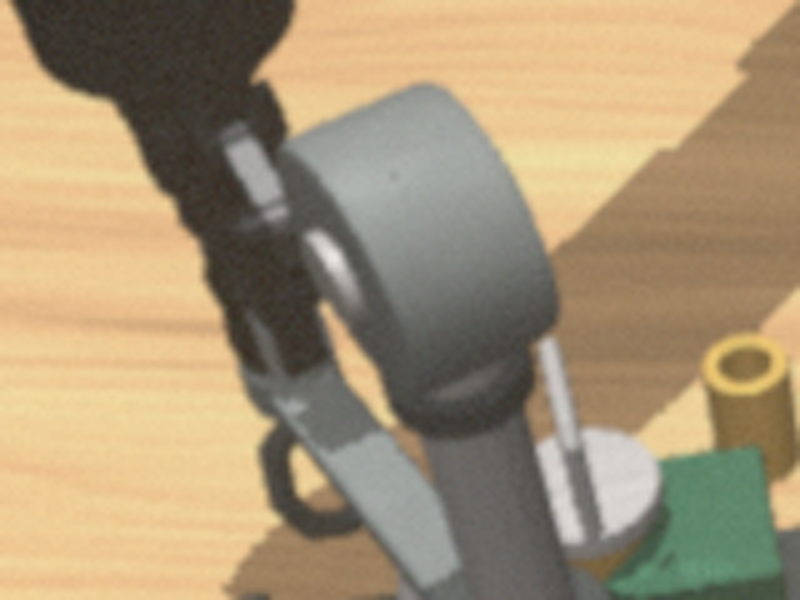

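```bash
python3 - <<'E'
from h import *
s=ld("scene3");w=ld("wrist3")
for z in(.150,.157,.164): print(z,proj(s,[.4999,-.1513,z]))
k=np.array([.568,-.213]);
for z in (.115,.122,.129,.136):  print(z,proj(s,[*k,z]), proj(w,[*k,z]))
# hook nose tip in wrist: y +23 top z +25 above origin
y=np.array([-.652,.758])
print("nose", [proj(w,[*(k+y*.023),.131-.009+h]) for h in (0,.025)])
E
```

```text
0.15 [208.78527138 208.53617388]
0.157 [208.10677354 205.85512015]
0.164 [207.4199561  203.14119187]
0.115 [171.74323556 246.77560945] [317.13928262 229.41993313]
0.122 [170.81926339 244.27407948] [317.16009139 232.60104639]
0.129 [169.88371255 241.74120183] [317.18207295 235.96144717]
0.136 [168.93636403 239.17638355] [317.20532931 239.51673193]
nose [array([316.40845712, 193.64956716]), array([316.41162844, 202.61374889])]
```

```bash
cat > arc.py <<'E'
import numpy as np,sys
C=np.array([.705,-.096]);R=.1801;yaw=2.262
def pt(a): a=np.radians(a); return C+R*np.array([np.cos(a),np.sin(a)])
def table(a0,angs):
    x=np.array([np.cos(yaw),np.sin(yaw)]);y=np.array([np.sin(yaw),-np.cos(yaw)])
    for a in angs:
        d=(pt(a)-pt(a0))*100; print(round(a,2),np.round([d@x,d@y],2))
if __name__=="__main__": table(float(sys.argv[1]),[float(v) for v in sys.argv[2:]])
E
python3 arc.py 220.7 220 219 217.5 216 214.5 213 211.5 210 208.5 207 206 205.1
```

```text
220.0 [ 0.22 -0.  ]
219.0 [ 0.53 -0.  ]
217.5 [1.01 0.01]
216.0 [1.48 0.03]
214.5 [1.95 0.07]
213.0 [2.42 0.12]
211.5 [2.88 0.18]
210.0 [3.35 0.25]
208.5 [3.81 0.33]
207.0 [4.27 0.43]
206.0 [4.58 0.5 ]
205.1 [4.86 0.57]
```

Call:
jog_arm --moves '[[[0,0,0.1,0,0,0],[0,0,0.2,0,0,0],[0.2,0,0.2,0,0,0],[0.5,0,0.2,0,0,0],[1.0,0.01,0.2,0,0,0],[1.5,0.03,0.2,0,0,0],[1.95,0.07,0.2,0,0,0],[2.4,0.12,0.2,0,0,0],[2.9,0.18,0.2,0,0,0],[3.35,0.25,0.2,0,0,0],[3.8,0.33,0.2,0,0,0],[4.25,0.43,0.2,0,0,0],[4.6,0.5,0.2,0,0,0],[4.85,0.57,0.2,0,0,0],[4.85,0.57,0.2,0,0,0],[4.85,0.57,0.2,0,0,0]]]'

```text
t: 6.97
ee_pos: [0.5413, -0.1721, 0.2868]
tcp_rot: [-3.141, 0.003, 2.263]
ft_force: [-6.2, -3.2, 16.3]
opening: 0.0281
```

```bash
python3 look.py 4 scene wrist top
```

```text
pics/sz_4.png 5.0
t 7.1167
ee_pos [ 0.5414 -0.1722  0.2868]
tcp_rot [-3.1415e+00  2.8000e-03  2.2624e+00]
ft_force [-6.8408 -3.3062 16.145 ]
opening 0.0282
```

View pics/wrist4.png

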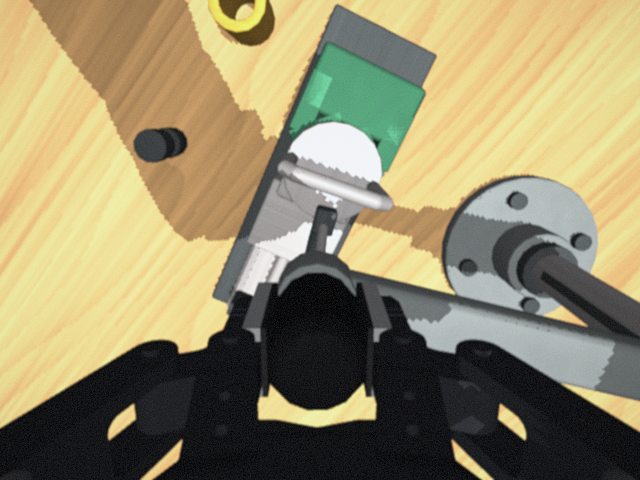

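View pics/sz_4.png

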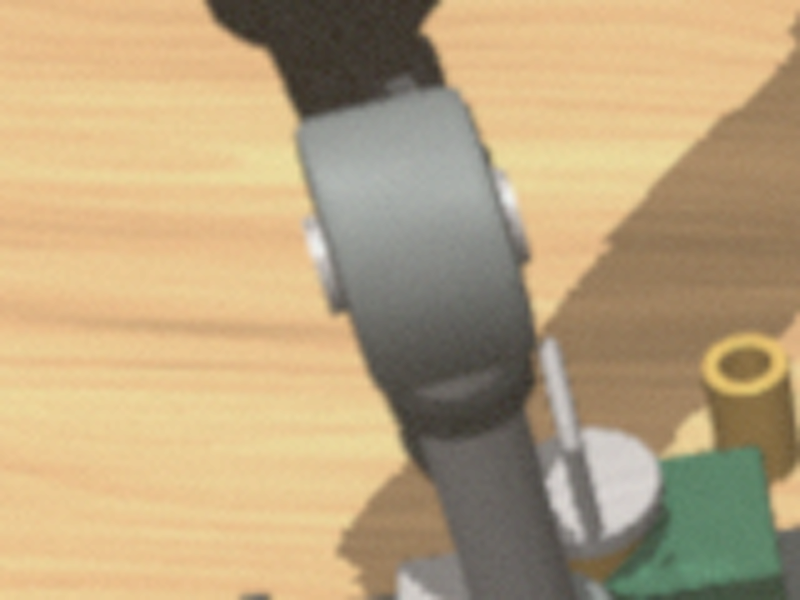

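```bash
python3 - <<'E'
from h import *
w=ld("wrist4")
B=onz(w,335.3,184.5,.157);L=onz(w,280,167,.157);R=onz(w,391,202,.157);print("bar",B,L,R,np.linalg.norm(L-R))
N=onz(w,326,207,.145);print("nose tip",N)
C=np.array([.705,-.096]);K=np.array([.5414,-.1722]);x=(C-K)/np.linalg.norm(C-K);y=np.array([-x[1],x[0]])
print("nose in hook frame",(N[:2]-K)@x,(N[:2]-K)@y,"bar",(B[:2]-K)@x,(B[:2]-K)@y,np.linalg.norm(C-K))
d=B[:2]-C;print(np.degrees(np.arctan2(d[1],d[0]))%360,np.linalg.norm(d),np.degrees(np.arctan2(*(K-C)[::-1]))%360)
E
python3 - <<'E'
from h import *
import sys; sys.path.insert(0,'.')
w=ld("wrist4");crop(w,260,140,420,260,"pics/w4z.png",.9)
E
```

```text
bar [ 0.52530207 -0.13938178  0.157     ] [ 0.49989904 -0.14966055  0.157     ] [ 0.5514295 -0.1287471  0.157    ] 0.055612594619764956
nose tip [ 0.53078728 -0.15240991  0.145     ]
nose in hook frame -0.0012646403136432301 0.022420490398226443 bar -0.0007362355890295609 0.03654636586815146 0.18047548309950576
193.5723677920987 0.18486028196511453 204.97469936544618
pics/w4z.png 5.0
```

View pics/w4z.png

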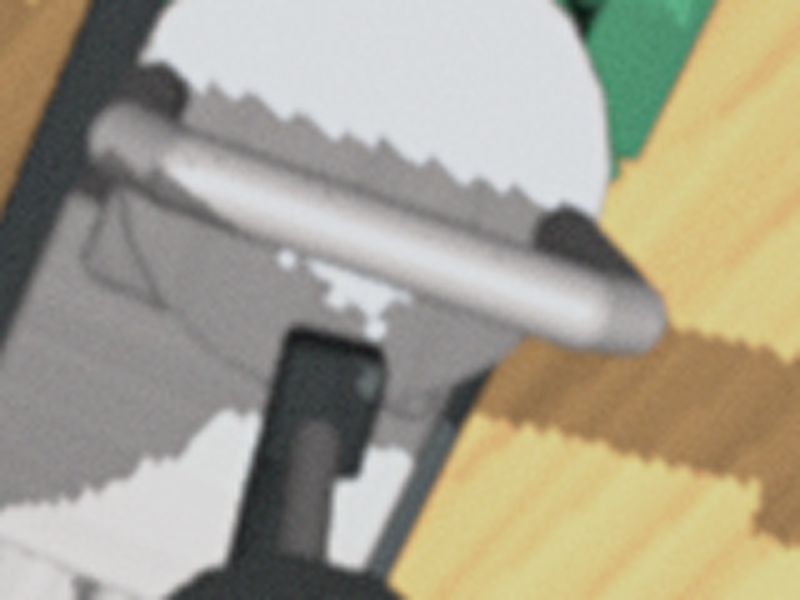

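```bash
cat > arc2.py <<'E'
import numpy as np,sys
C=np.array([.705,-.096]);yaw=2.262
def pt(a,R): a=np.radians(a); return C+R*np.array([np.cos(a),np.sin(a)])
a0=float(sys.argv[1]);out=float(sys.argv[2])
x=np.array([np.cos(yaw),np.sin(yaw)]);y=np.array([np.sin(yaw),-np.cos(yaw)])
for a in map(float,sys.argv[3:]):
    d=(pt(a,.1805+out/1000)-pt(a0,.1805))*100; print(a,np.round([d@x,d@y],2))
E
python3 arc2.py 204.97 0.8 204 203 202 201 200 199.2 198.5
```

```text
204.0 [0.32 0.  ]
203.0 [0.62 0.09]
202.0 [0.92 0.18]
201.0 [1.22 0.28]
200.0 [1.52 0.39]
199.2 [1.76 0.47]
198.5 [1.97 0.55]
```

Call:
jog_arm --moves '[[[0.15,-0.02,0,0,0,0],[0.32,0,0,0,0,0],[0.62,0.09,0,0,0,0],[0.92,0.18,0,0,0,0],[1.22,0.28,0,0,0,0],[1.52,0.39,0,0,0,0],[1.76,0.47,0,0,0,0],[1.97,0.55,0,0,0,0],[1.97,0.55,0,0,0,0],[1.97,0.55,0,0,0,0]]]'

```text
t: 7.95
ee_pos: [0.5336, -0.1531, 0.2869]
tcp_rot: [3.14, 0.003, 2.263]
ft_force: [-4.6, -3.0, 15.4]
opening: 0.0282
```

```bash
python3 look.py 5 wrist; cat > f.py <<'E'
# tangential/radial force from last states, averaged with repeated camera-time readings
from cell import status,eyes
import numpy as np
C=np.array([.705,-.096]);F=[]
for i in range(4):
    s=status.read_state();F.append(s["ft_force"]);eyes.grab_frame("wrist")
F=np.mean(F,0);K=np.array(s["ee_pos"][:2]);d=K-C;r=np.linalg.norm(d);u=d/r;t=np.array([u[1],-u[0]])
print("t",s["t"],"ang",np.degrees(np.arctan2(d[1],d[0]))%360,"r",r,"z",s["ee_pos"][2],"Frad",F[:2]@u,"Ftan(+=cw)",F[:2]@t,"Fz",F[2],np.round(s["wrist_torque"],2))
E
python3 f.py;  python3 - <<'E'
from h import *
w=ld("wrist5");crop(w,260,140,420,260,"pics/w5z.png",.9)
E
```

```text
t 8.0
ee_pos [ 0.5336 -0.1532  0.2868]
tcp_rot [3.1403e+00 3.1000e-03 2.2628e+00]
ft_force [-4.7291 -1.656  15.5137]
opening 0.0279
t 8.15 ang 198.47504818020394 r 0.1807170146821163 z 0.28682723176503905 Frad 5.095290940910172 Ftan(+=cw) 0.0794968539896665 Fz 15.756055065816803 [-0.49  1.14  0.02]
pics/w5z.png 5.0
```

View pics/w5z.png

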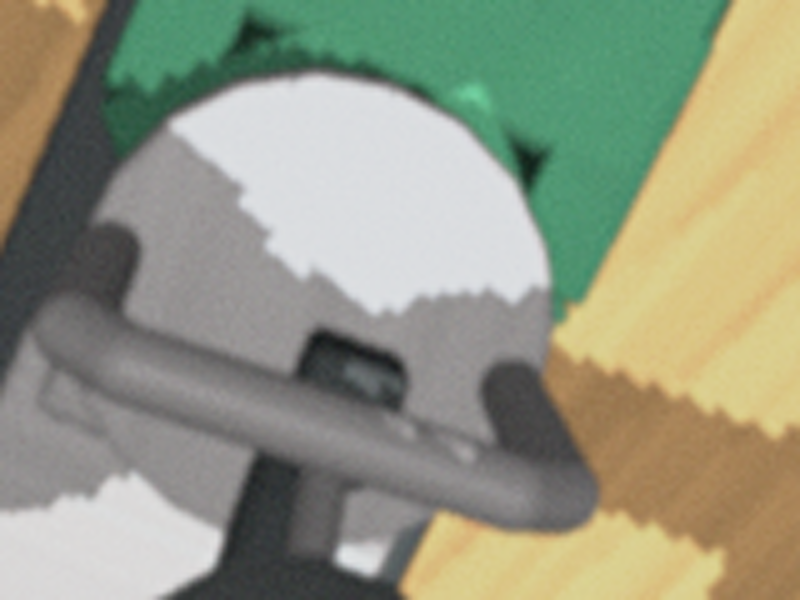

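```bash
python3 arc2.py 198.48 0.5 198 197.5 197 196.5 196 195.5 195 194.5 194 193.5 193 192.5
```

```text
198.0 [0.16 0.01]
197.5 [0.31 0.07]
197.0 [0.45 0.13]
196.5 [0.6  0.19]
196.0 [0.74 0.25]
195.5 [0.89 0.32]
195.0 [1.03 0.38]
194.5 [1.17 0.45]
194.0 [1.32 0.51]
193.5 [1.46 0.58]
193.0 [1.6  0.65]
192.5 [1.74 0.72]
```

Call:
jog_arm --moves '[[[0.08,-0.01,0,0,0,0],[0.16,0.01,0,0,0,0],[0.24,0.04,0,0,0,0],[0.31,0.07,0,0,0,0],[0.38,0.1,0,0,0,0],[0.45,0.13,0,0,0,0],[0.52,0.16,0,0,0,0],[0.6,0.19,0,0,0,0],[0.6,0.19,0,0,0,0],[0.6,0.19,0,0,0,0]]]'

```text
t: 9.03
ee_pos: [0.5318, -0.1481, 0.2872]
tcp_rot: [3.14, 0.005, 2.262]
ft_force: [-3.9, -3.9, 15.8]
opening: 0.0286
```

```bash
python3 look.py 6 wrist; python3 f.py;  python3 - <<'E'
from h import *
w=ld("wrist6");crop(w,240,160,400,280,"pics/w6z.png",1)
E
```

```text
t 9.0833
ee_pos [ 0.5318 -0.148   0.2872]
tcp_rot [3.14   0.0051 2.2624]
ft_force [-3.5693 -3.1143 16.1961]
opening 0.028
t 9.2333 ang 196.7327403769952 r 0.1808131161893098 z 0.2872151580862728 Frad 4.655598006837177 Ftan(+=cw) -2.2515293272995485 Fz 16.063503866874548 [-0.74  0.9   0.01]
pics/w6z.png 5.0
```

View pics/w6z.png

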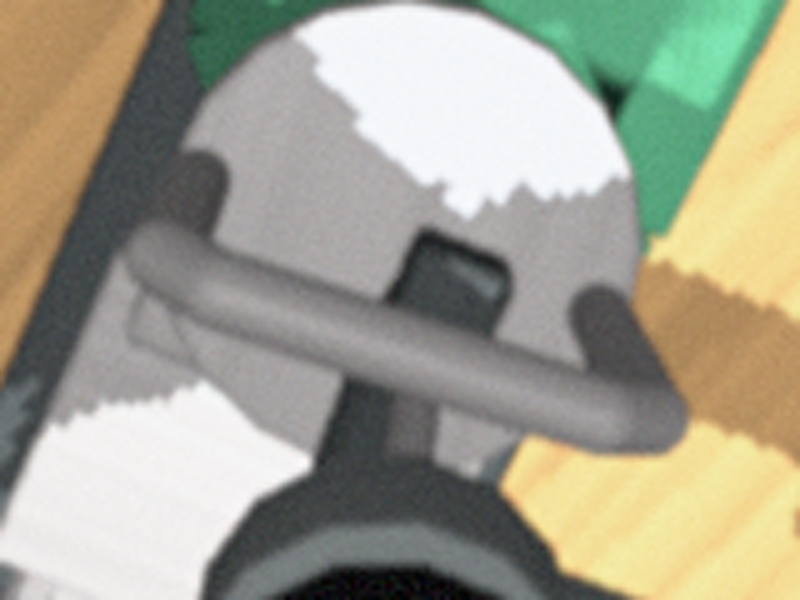

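```bash
cat > rel.py <<'E'
import sys
from h import *
w=ld(sys.argv[1]);u,v,tx,ty=map(float,sys.argv[2:6])
B=onz(w,u,v,.157);C=np.array([.705,-.096]);K=np.array([tx,ty]);x=(C-K)/np.linalg.norm(C-K);y=np.array([-x[1],x[0]])
print("bar",B,"hook frame",(B[:2]-K)@x,(B[:2]-K)@y)
E
python3 rel.py wrist5 322.5 223.5 .5336 -.1532
python3 rel.py wrist6 321.8 227 .5318 -.1480
```

```text
bar [ 0.52521561 -0.13886905  0.157     ] hook frame -0.00341660031221628 0.01624811213873718
bar [ 0.52461933 -0.1355707   0.157     ] hook frame -0.0033033391442048067 0.013969155857185996
```

Call:
jog_arm --moves '[[[0.07,0.03,0,0,0,0],[0.14,0.06,0,0,0,0],[0.21,0.09,0,0,0,0],[0.29,0.13,0,0,0,0],[0.36,0.16,0,0,0,0],[0.43,0.19,0,0,0,0],[0.43,0.19,0,0,0,0],[0.43,0.19,0,0,0,0]]]'

```text
t: 9.95
ee_pos: [0.5306, -0.1438, 0.2875]
tcp_rot: [3.14, 0.006, 2.262]
ft_force: [-4.5, -4.4, 17.5]
opening: 0.0281
```

```bash
python3 look.py 7 wrist; python3 f.py;  python3 - <<'E'
from h import *
w=ld("wrist7");crop(w,240,160,400,280,"pics/w7z.png",1)
E
```

```text
t 10.0
ee_pos [ 0.5306 -0.1438  0.2874]
tcp_rot [3.1402 0.0058 2.2623]
ft_force [-4.7059 -5.2987 17.0427]
opening 0.0281
t 10.15 ang 195.3265548820142 r 0.1808466557930967 z 0.2874397055679487 Frad 5.427048895001771 Ftan(+=cw) -3.161398135182174 Fz 17.074065655878407 [-0.9  1.   0. ]
pics/w7z.png 5.0
```

View pics/w7z.png

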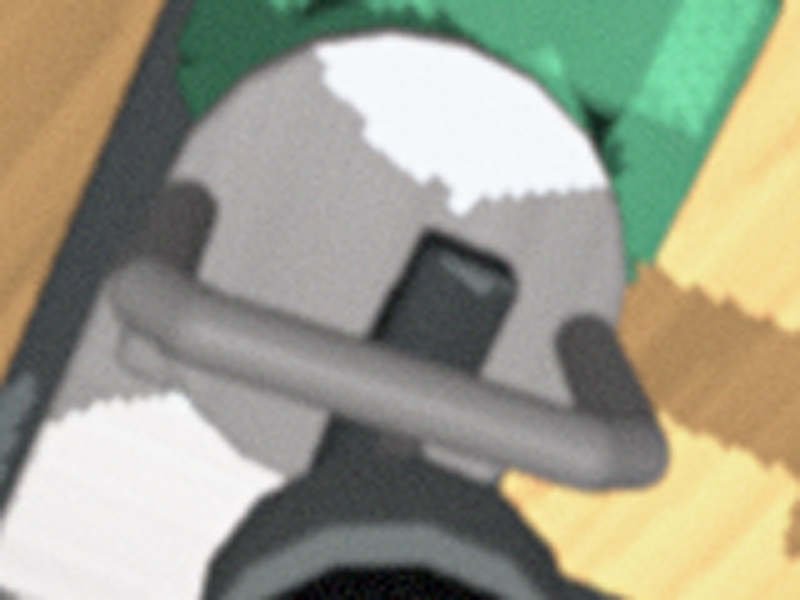

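```bash
python3 rel.py wrist7 317.8 234.4 .5306 -.1438; python3 arc2.py 195.33 0.2 195 194.5 194 193.5
```

```text
bar [ 0.52436136 -0.13561889  0.157     ] hook frame -0.0038541937127556354 0.009539201364192956
195.0 [0.1  0.02]
194.5 [0.25 0.09]
194.0 [0.39 0.16]
193.5 [0.53 0.23]
```

Call:
jog_arm --moves '[[[0.07,0.03,0,0,0,0],[0.14,0.06,0,0,0,0],[0.21,0.1,0,0,0,0],[0.29,0.13,0,0,0,0],[0.29,0.13,0,0,0,0],[0.29,0.13,0,0,0,0]]]'

```text
t: 10.7
ee_pos: [0.5298, -0.1409, 0.2876]
tcp_rot: [3.14, 0.006, 2.262]
ft_force: [-4.8, -4.7, 17.8]
opening: 0.0284
```

```bash
python3 look.py 8 wrist; python3 f.py;  python3 - <<'E'
from h import *
w=ld("wrist8");crop(w,240,160,400,280,"pics/w8z.png",1)
E
```

```text
t 10.75
ee_pos [ 0.5298 -0.1408  0.2876]
tcp_rot [3.1402 0.0062 2.2622]
ft_force [-4.4749 -4.9159 18.5655]
opening 0.0283
t 10.9 ang 194.35847196044125 r 0.18085826192157484 z 0.2876378307143945 Frad 5.277039372448869 Ftan(+=cw) -3.6262438275996876 Fz 17.984088752432854 [-0.99  1.04 -0.02]
pics/w8z.png 5.0
```

View pics/w8z.png

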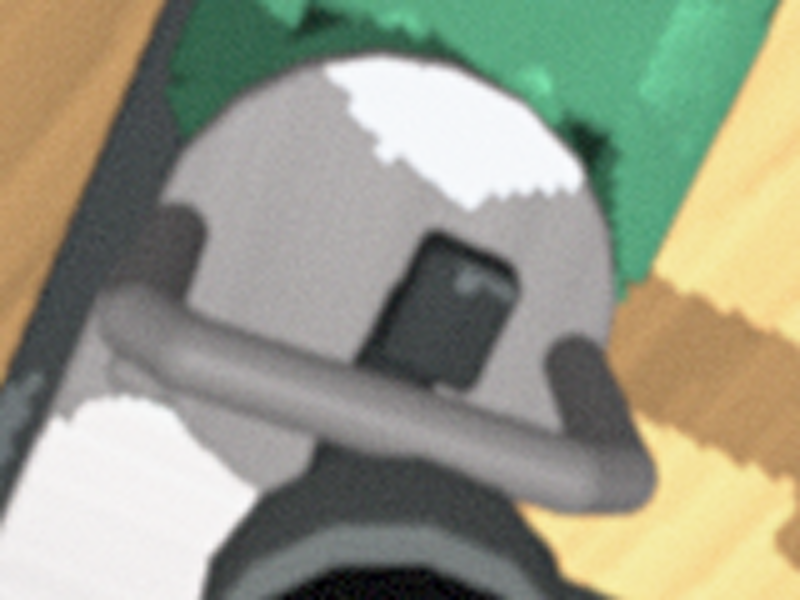

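```bash
python3 rel.py wrist8 315.2 239.6 .5298 -.1408
```

```text
bar [ 0.52434007 -0.13563912  0.157     ] hook frame -0.0040111928555038225 0.006352626893342428
```

Call:
jog_arm --moves '[[[0.05,0.02,0,0,0,0],[0.1,0.04,0,0,0,0],[0.15,0.06,0,0,0,0],[0.15,0.06,0,0,0,0],[0.15,0.06,0,0,0,0]]]'

```text
t: 11.37
ee_pos: [0.5294, -0.1394, 0.2876]
tcp_rot: [3.14, 0.006, 2.262]
ft_force: [-4.5, -4.5, 18.0]
opening: 0.0282
```

```bash
python3 look.py 9 wrist; python3 f.py;  python3 - <<'E'
from h import *
w=ld("wrist9");crop(w,240,160,400,280,"pics/w9z.png",1)
E
```

```text
t 11.4167
ee_pos [ 0.5294 -0.1394  0.2876]
tcp_rot [3.1401 0.0064 2.2621]
ft_force [-4.0695 -5.2134 17.6098]
opening 0.0283
t 11.5667 ang 193.87487163485477 r 0.18088201683754182 z 0.2876396834902682 Frad 5.328605933446425 Ftan(+=cw) -3.6514237836324663 Fz 17.799950617335597 [-1.05  1.02 -0.03]
pics/w9z.png 5.0
```

View pics/w9z.png

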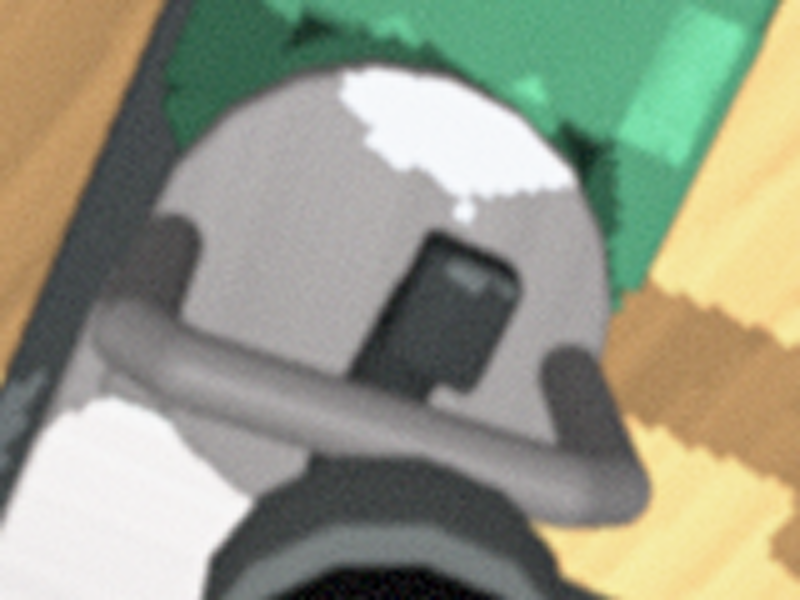

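Call:
jog_arm --moves '[[[0.03,0.01,0,0,0,0],[0.06,0.03,0,0,0,0],[0.09,0.04,0,0,0,0],[0.09,0.04,0,0,0,0],[0.09,0.04,0,0,0,0]]]'

```text
t: 12.03
ee_pos: [0.5292, -0.1385, 0.2876]
tcp_rot: [3.14, 0.007, 2.262]
ft_force: [-3.9, -4.9, 17.3]
opening: 0.0281
```

```bash
python3 look.py 10 wrist; python3 f.py
```

```text
t 12.0833
ee_pos [ 0.5292 -0.1385  0.2876]
tcp_rot [3.1402 0.0065 2.262 ]
ft_force [-4.2317 -5.8425 17.2229]
opening 0.028
t 12.2333 ang 193.5853875139425 r 0.18090637629427603 z 0.2875962104443296 Frad 5.281714290999052 Ftan(+=cw) -4.503291569190998 Fz 16.954304379237534 [-0.97  1.   -0.02]
```

Call:
jog_arm --moves '[[[0,0,-0.1,0,0,0],[0,0,-0.25,0,0,0],[0,0,-0.4,0,0,0],[0,0,-0.55,0,0,0],[0,0,-0.7,0,0,0],[0,0,-0.85,0,0,0],[0,0,-1.0,0,0,0],[0,0,-1.0,0,0,0]]]'

```text
t: 12.95
ee_pos: [0.5289, -0.1375, 0.2967]
tcp_rot: [3.139, 0.004, 2.263]
ft_force: [-2.7, -1.5, 13.8]
opening: 0.0282
```

```bash
python3 look.py 11 wrist; python3 f.py;  python3 - <<'E'
from h import *
w=ld("wrist11");crop(w,240,160,400,280,"pics/w11z.png",1)
E
```

```text
t 13.0
ee_pos [ 0.5289 -0.1375  0.2967]
tcp_rot [3.1395 0.0037 2.2628]
ft_force [-3.2266 -2.2318 14.1757]
opening 0.0284
t 13.15 ang 193.25747448305836 r 0.1809120483831625 z 0.29672222718121394 Frad 3.5604318194997266 Ftan(+=cw) -1.662559273249548 Fz 14.328977457145056 [-0.39  0.73  0.05]
pics/w11z.png 5.0
```

View pics/w11z.png

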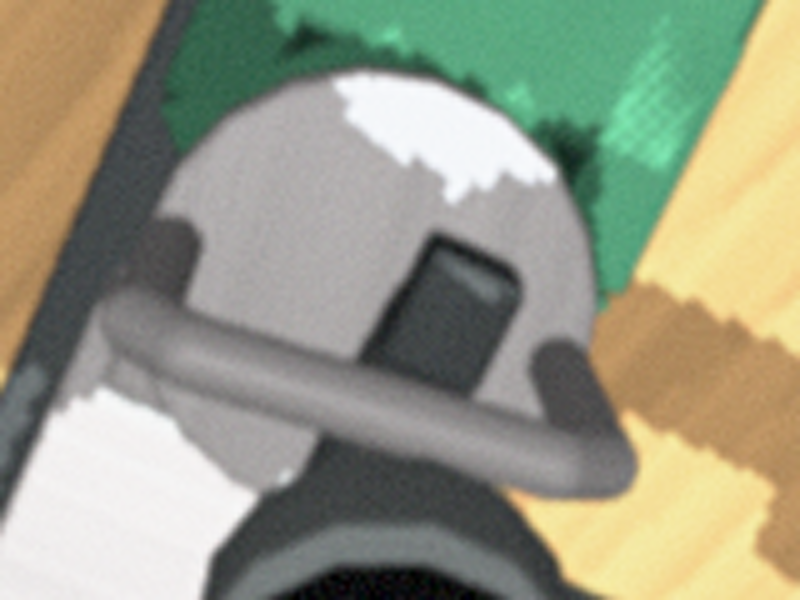

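```bash
python3 rel.py wrist11 313.5 238 .5289 -.1375; python3 rel.py wrist9 314.6 241.6 .5294 -.1394
```

```text
bar [ 0.52384405 -0.13396488  0.157     ] hook frame -0.004110262369707471 0.004600588321199336
bar [ 0.52440203 -0.13516657  0.157     ] hook frame -0.003836231636106073 0.005308950873412691
```

Call:
jog_arm --moves '[[[0.05,0.02,0,0,0,0],[0.1,0.05,0,0,0,0],[0.15,0.07,0,0,0,0],[0.15,0.07,0,0,0,0],[0.15,0.07,0,0,0,0]]]'

```text
t: 13.62
ee_pos: [0.5286, -0.1362, 0.2968]
tcp_rot: [3.14, 0.005, 2.263]
ft_force: [-2.7, -3.6, 13.7]
opening: 0.0281
```

```bash
python3 look.py 12 wrist; python3 f.py
```

```text
t 13.6667
ee_pos [ 0.5286 -0.1362  0.2968]
tcp_rot [3.1397 0.0046 2.2626]
ft_force [-3.2773 -2.9731 13.5222]
opening 0.0279
t 13.8167 ang 192.84777429229314 r 0.18092194620556953 z 0.29680337384722716 Frad 3.503767573294045 Ftan(+=cw) -2.5803496535520507 Fz 13.890017118826016 [-0.62  0.66 -0.01]
```

Call:
jog_arm --moves '[[[0,0,-0.1,0,0,0],[0,0,-0.2,0,0,0],[0,0,-0.3,0,0,0],[0,0,-0.4,0,0,0],[0,0,-0.5,0,0,0],[0,0,-0.6,0,0,0],[0,0,-0.6,0,0,0]]]'

```text
t: 14.45
ee_pos: [0.5286, -0.1361, 0.3028]
tcp_rot: [3.14, 0.004, 2.263]
ft_force: [-3.3, -3.0, 14.3]
opening: 0.0281
```

```bash
python3 look.py 13 wrist; python3 f.py;  python3 - <<'E'
from h import *
w=ld("wrist13");crop(w,240,160,400,280,"pics/w13z.png",1)
E
```

```text
t 14.5
ee_pos [ 0.5286 -0.1361  0.3029]
tcp_rot [3.1396 0.0044 2.2626]
ft_force [-3.1752 -2.2564 14.9842]
opening 0.0285
t 14.65 ang 192.81683475033415 r 0.18091476056318803 z 0.30291293208143716 Frad 3.292222068891224 Ftan(+=cw) -2.0169000789575406 Fz 14.820164256621084 [-0.7   0.81  0.  ]
pics/w13z.png 5.0
```

View pics/w13z.png

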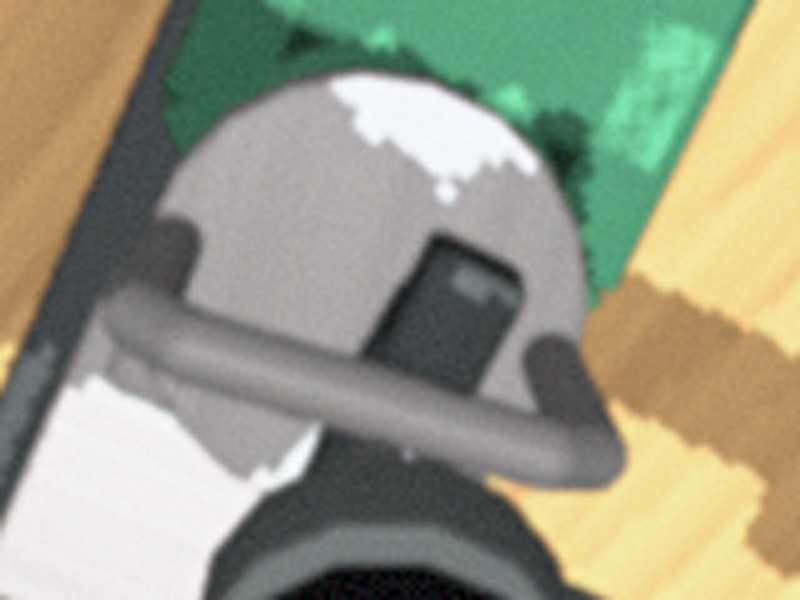

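Call:
jog_arm --moves '[[[0,0,-0.1,0,0,0],[0,0,-0.2,0,0,0],[0,0,-0.3,0,0,0],[0,0,-0.4,0,0,0],[0,0,-0.5,0,0,0],[0,0,-0.6,0,0,0],[0,0,-0.6,0,0,0]]]'

```text
t: 15.28
ee_pos: [0.5284, -0.1354, 0.3085]
tcp_rot: [3.139, 0.003, 2.263]
ft_force: [-2.2, -0.7, 13.0]
opening: 0.0283
```

```bash
python3 rel.py wrist13 312.3 237 .5286 -.1361;python3 look.py 14 wrist; python3 f.py;  python3 - <<'E'
from h import *
w=ld("wrist14");crop(w,240,160,400,280,"pics/w14z.png",1)
E
```

```text
bar [ 0.5238452  -0.13407806  0.157     ] hook frame -0.004188305989496988 0.0030256334382904107
t 15.3333
ee_pos [ 0.5284 -0.1354  0.3084]
tcp_rot [3.1389e+00 2.7000e-03 2.2631e+00]
ft_force [-2.0395 -0.3868 12.3022]
opening 0.028
t 15.4833 ang 192.58201177335388 r 0.18094770316557046 z 0.3083198593263712 Frad 2.353795311565406 Ftan(+=cw) -0.4363074386148532 Fz 11.854181107301585 [-0.24  0.55 -0.03]
pics/w14z.png 5.0
```

View pics/w14z.png

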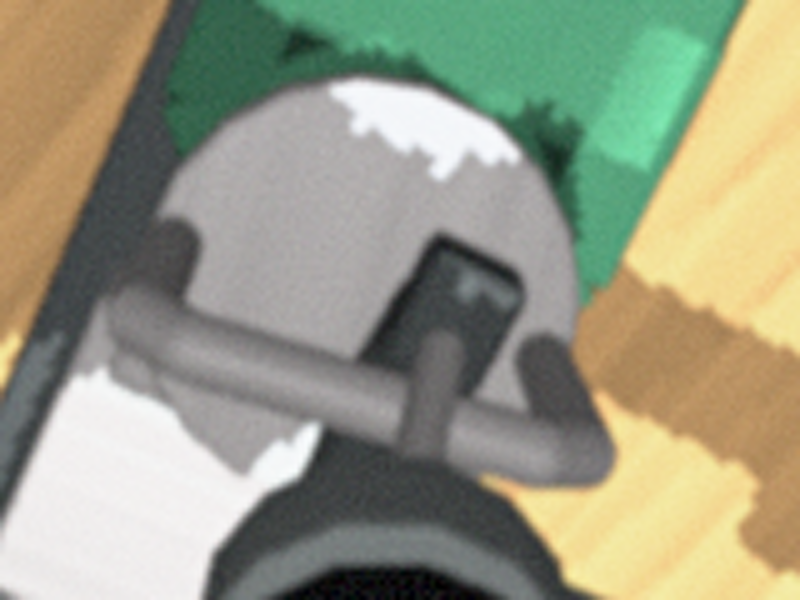

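Call:
jog_arm --moves '[[[0,0,-0.1,0,0,0],[-0.05,-0.03,-0.2,0,0,0],[-0.1,-0.05,-0.3,0,0,0],[-0.15,-0.07,-0.4,0,0,0],[-0.2,-0.1,-0.5,0,0,0],[-0.25,-0.12,-0.5,0,0,0],[-0.25,-0.12,-0.5,0,0,0]]]'

```text
t: 16.12
ee_pos: [0.5291, -0.1382, 0.3119]
tcp_rot: [3.14, 0.001, 2.263]
ft_force: [3.1, 0.4, 4.6]
opening: 0.0278
```

```bash
python3 look.py 15 wrist; python3 f.py
```

```text
t 16.1667
ee_pos [ 0.5291 -0.1382  0.3119]
tcp_rot [3.1399e+00 8.0000e-04 2.2629e+00]
ft_force [3.4895 1.7197 4.0527]
opening 0.0285
t 16.3167 ang 193.50204801888069 r 0.18095709350226283 z 0.311952158521552 Frad -4.764922054617492 Ftan(+=cw) 0.2746622390338128 Fz 3.9346293188017287 [ 0.21 -0.96  0.05]
```

Call:
jog_arm --moves '[[[0,0,-0.08,0,0,0],[0,0,-0.16,0,0,0],[0,0,-0.24,0,0,0],[0,0,-0.32,0,0,0],[0,0,-0.4,0,0,0],[0,0,-0.4,0,0,0]]]'

```text
t: 16.87
ee_pos: [0.5291, -0.1383, 0.3161]
tcp_rot: [3.14, 0.001, 2.263]
ft_force: [4.8, 1.3, 3.7]
opening: 0.0282
```

```bash
python3 look.py 16 wrist; python3 f.py;  python3 - <<'E'
from h import *
w=ld("wrist16");crop(w,240,160,400,280,"pics/w16z.png",1)
E
```

```text
t 16.9167
ee_pos [ 0.5291 -0.1384  0.3161]
tcp_rot [3.1400e+00 1.1000e-03 2.2628e+00]
ft_force [5.6934 1.2325 3.5934]
opening 0.028
t 17.0667 ang 193.5290952365617 r 0.18095305737115278 z 0.3160761546840526 Frad -5.344940103963369 Ftan(+=cw) 0.39831353145836035 Fz 3.799909409371015 [ 0.22 -1.    0.01]
pics/w16z.png 5.0
```

View pics/w16z.png

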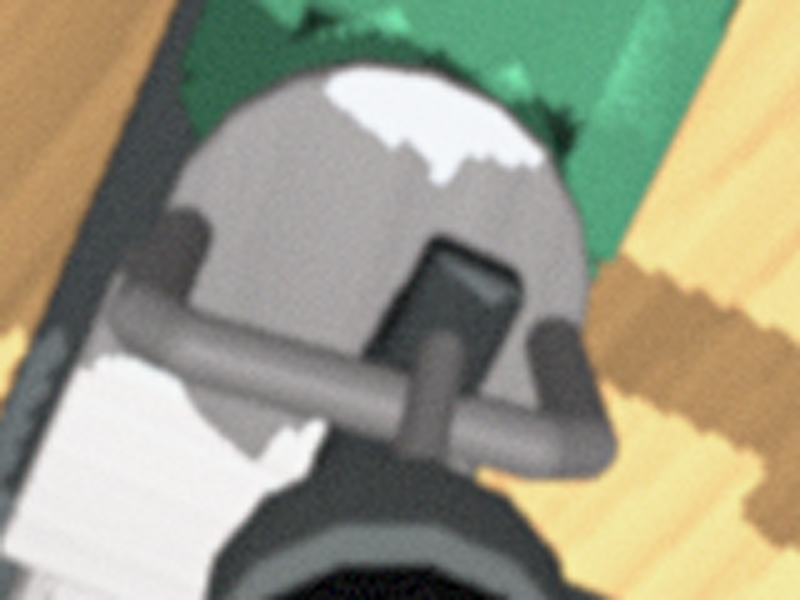

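Call:
jog_arm --moves '[[[0,0.02,-0.1,0,0,0],[-0.02,0.04,-0.25,0,0,0],[-0.03,0.05,-0.4,0,0,0],[-0.03,0.05,-0.55,0,0,0],[-0.03,0.05,-0.7,0,0,0],[-0.03,0.05,-0.85,0,0,0],[-0.03,0.05,-1.0,0,0,0],[-0.03,0.05,-1.15,0,0,0],[-0.03,0.05,-1.3,0,0,0],[-0.03,0.05,-1.4,0,0,0],[-0.03,0.05,-1.5,0,0,0],[-0.03,0.05,-1.5,0,0,0]]]'

```text
t: 18.12
ee_pos: [0.5292, -0.1382, 0.3308]
tcp_rot: [3.141, 0.0, 2.263]
ft_force: [5.2, 1.5, 2.1]
opening: 0.0282
```

```bash
python3 f.py
```

```text
t 18.2667 ang 193.50806348269077 r 0.18087245344799935 z 0.33074689934143775 Frad -5.484213840109223 Ftan(+=cw) 0.474202253096688 Fz 1.9603335024776622 [ 0.21 -1.05  0.04]
```

Call:
jog_arm --moves '[[[0,0.02,-0.1,0,0,0],[-0.02,0.04,-0.2,0,0,0],[-0.03,0.06,-0.3,0,0,0],[-0.04,0.08,-0.4,0,0,0],[-0.04,0.08,-0.5,0,0,0],[-0.04,0.08,-0.6,0,0,0],[-0.04,0.08,-0.7,0,0,0],[-0.04,0.08,-0.8,0,0,0],[-0.04,0.08,-0.9,0,0,0],[-0.04,0.08,-1.0,0,0,0],[-0.04,0.08,-1.0,0,0,0],[-0.04,0.08,-1.0,0,0,0]]]'

```text
t: 19.32
ee_pos: [0.5294, -0.1382, 0.3408]
tcp_rot: [-3.141, -0.0, 2.262]
ft_force: [-0.2, 1.0, 0.5]
opening: 0.0281
```

```bash
sed -i 's/range(4)/range(8)/' f.py; python3 f.py;python3 look.py 17 wrist scene
```

```text
t 19.6667 ang 193.49841937117094 r 0.1806143336655411 z 0.34076339516427967 Frad 1.4686533517774432 Ftan(+=cw) 0.24214264254565024 Fz 0.0673935775983929 [-0.16  0.42 -0.01]
pics/sz_17.png 5.0
t 19.8167
ee_pos [ 0.5294 -0.1381  0.3407]
tcp_rot [-3.1407e+00 -5.0000e-04  2.2624e+00]
ft_force [-2.8684 -0.6469  0.5711]
opening 0.0281
```

View pics/wrist17.png

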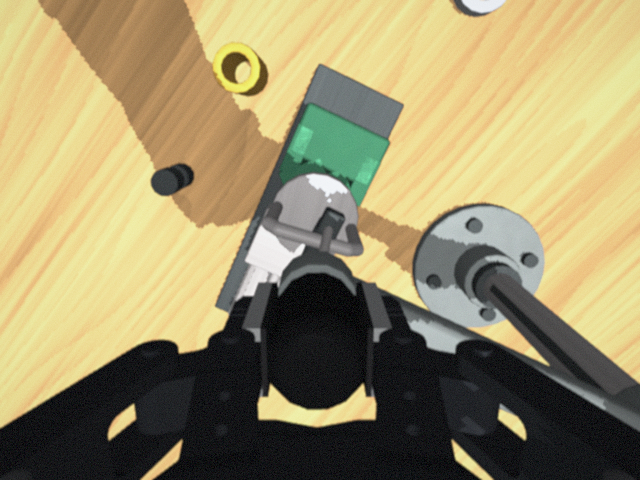

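View pics/sz_17.png

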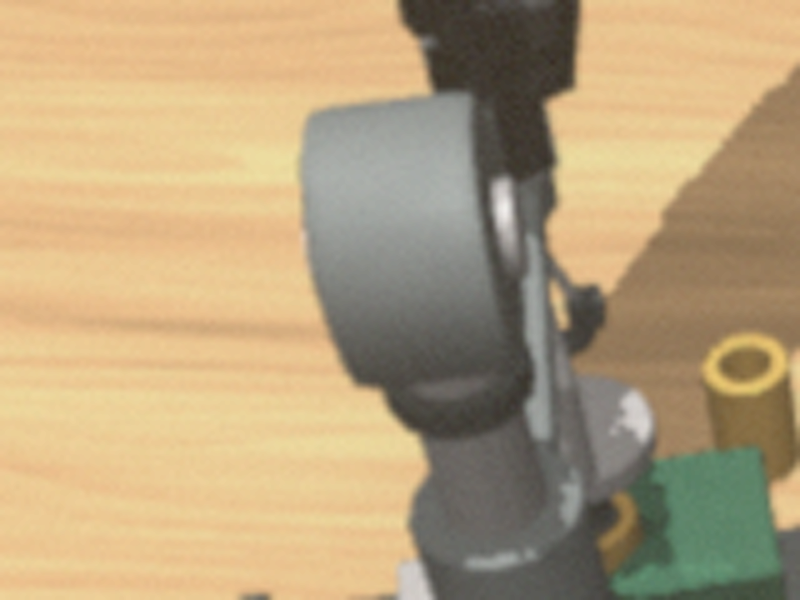

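Call:
jog_arm --moves '[[[0.01,-0.02,0,0,0,0],[0.01,-0.02,0,0,0,0],[0.01,-0.02,0,0,0,0],[0.01,-0.02,0,0,0,0]]]'

```text
t: 20.15
ee_pos: [0.5294, -0.1382, 0.3408]
tcp_rot: [-3.141, -0.0, 2.263]
ft_force: [-2.5, -0.6, -0.7]
opening: 0.0284
```

```bash
sed -i 's/range(8)/range(16)/' f.py; python3 f.py
```

```text
t 20.9 ang 193.51045384583276 r 0.18061161329087058 z 0.34084623654543805 Frad 3.799661587397696 Ftan(+=cw) -0.08559958578240563 Fz -0.5580516184095374 [-0.23  0.92 -0.06]
```

Call:
jog_arm --moves '[[[0.01,-0.01,0.1,0,0,0],[0.01,-0.02,0.2,0,0,0],[0.01,-0.02,0.2,0,0,0],[0.01,-0.02,0.2,0,0,0],[0.01,-0.02,0.2,0,0,0]]]'

```text
t: 21.37
ee_pos: [0.5293, -0.1383, 0.3389]
tcp_rot: [-3.142, 0.0, 2.262]
ft_force: [-3.3, -1.6, 0.7]
opening: 0.0283
```

```bash
python3 f.py
```

```text
t 22.1167 ang 193.52118714433567 r 0.1806521634018366 z 0.33889768837261774 Frad 4.237369100634955 Ftan(+=cw) -0.4421985147756183 Fz -0.09832685655055473 [-0.29  0.77  0.01]
```

Call:
jog_arm --moves '[[[0.01,-0.02,0,0,0,0],[0.02,-0.04,0,0,0,0],[0.02,-0.04,0,0,0,0],[0.02,-0.04,0,0,0,0],[0.02,-0.04,0,0,0,0]]]'

```text
t: 22.58
ee_pos: [0.5292, -0.1383, 0.339]
tcp_rot: [3.141, 0.001, 2.263]
ft_force: [-0.6, 0.2, -0.6]
opening: 0.0282
```

```bash
python3 f.py
```

```text
t 23.3333 ang 193.53118022569177 r 0.18081001677128725 z 0.3390291859927936 Frad -0.3419230231009204 Ftan(+=cw) 0.16155051520896924 Fz -0.07330840854803226 [ 0.04 -0.33  0.03]
```

Call:
jog_arm --moves '[[[0,0,0,0,0,0],[0,0,0,0,0,0],[0,0,0,0,0,0],[0,0,0,0,0,0],[0,0,0,0,0,0],[0,0,0,0,0,0]]]' --fingers 0.5

```text
t: 23.88
ee_pos: [0.5288, -0.1383, 0.3389]
tcp_rot: [-3.141, -0.0, 2.262]
ft_force: [-0.6, -0.5, 0.1]
opening: 0.0429
```

```bash
python3 look.py 18 wrist
```

```text
t 23.9333
ee_pos [ 0.5288 -0.1383  0.3388]
tcp_rot [-3.1414e+00 -1.0000e-04  2.2625e+00]
ft_force [ 0.7241  0.136  -0.4617]
opening 0.0429
```

View pics/wrist18.png

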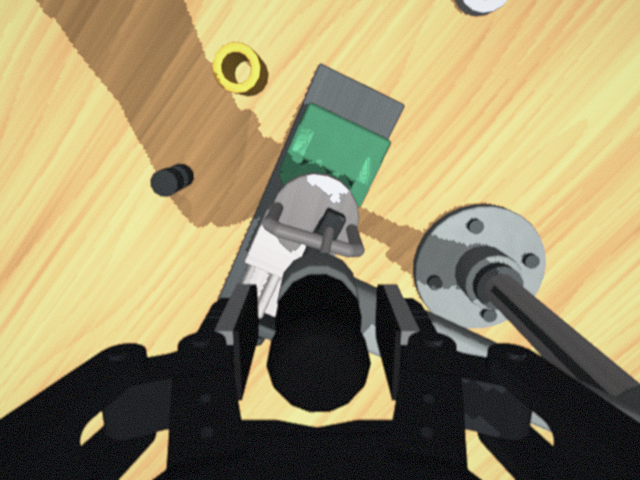

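Call:
jog_arm --moves '[[[0,0,0,0,0,0],[0,0,0,0,0,0],[0,0,0,0,0,0],[0,0,0,0,0,0],[0,0,0,0,0,0],[0,0,0,0,0,0],[0,0,-0.5,0,0,0],[0,0,-1.2,0,0,0],[0,0,-2,0,0,0],[0,0,-3,0,0,0],[0,0,-4,0,0,0],[0,0,-5,0,0,0],[0,0,-6.2,0,0,0],[0,0,-7.4,0,0,0],[0,0,-8.6,0,0,0],[0,0,-9.5,0,0,0],[0,0,-10,0,0,0],[0,0,-10,0,0,0]]]' --fingers 0

```text
t: 25.43
ee_pos: [0.5292, -0.1385, 0.4408]
tcp_rot: [3.14, 0.003, 2.263]
ft_force: [-0.3, 0.5, -0.4]
opening: 0.0851
```

```bash
python3 look.py 19 wrist scene top; python3 - <<'E'
from h import *
a=ld("top0")["pixels"].astype(int);b=ld("top19")["pixels"].astype(int)
for n,(u,v) in dict(spare=(425,355),plug=(487,352),collar=(320,292)).items():
    print(n,np.abs(a-b)[v-18:v+18,u-18:u+18].mean())
w=ld("wrist19");crop(w,220,160,420,310,"pics/w19z.png",1)
E
```

```text
pics/sz_19.png 5.0
t 25.5833
ee_pos [ 0.5289 -0.1383  0.4386]
tcp_rot [-3.1413e+00 -3.0000e-04  2.2625e+00]
ft_force [-0.6964 -0.4461 -0.0614]
opening 0.0854
spare 10.133744855967079
plug 28.99074074074074
collar 6.239197530864198
pics/w19z.png 4.0
```

View pics/wrist19.png

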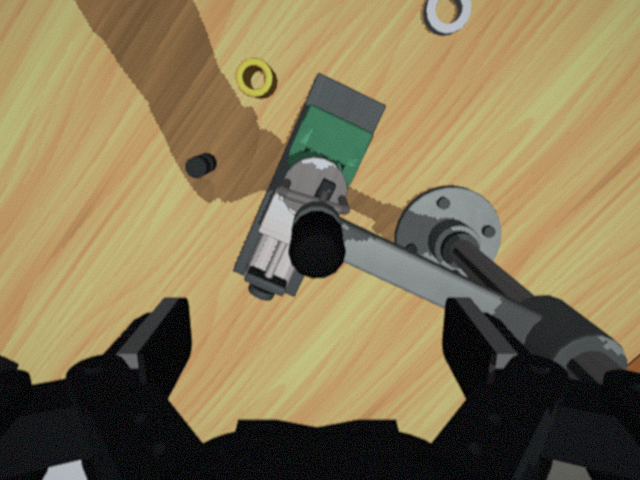

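View pics/sz_19.png

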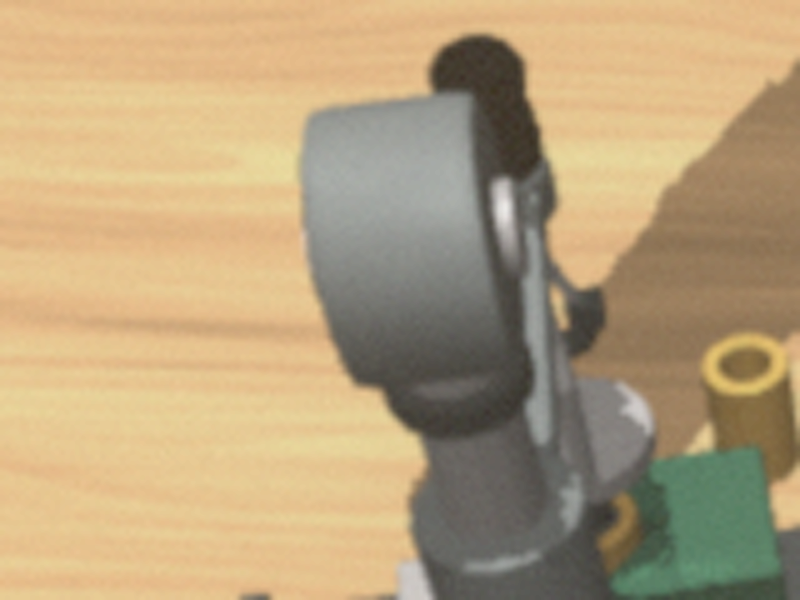

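View pics/w19z.png

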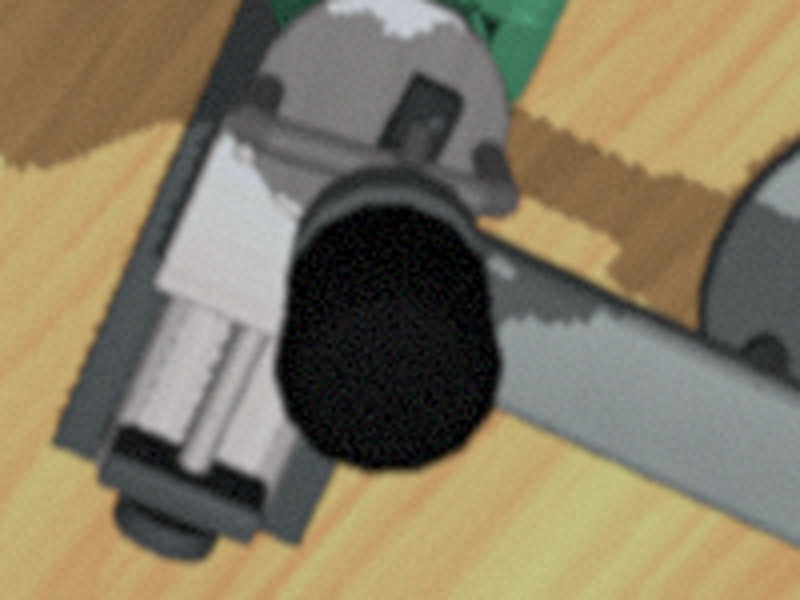

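View pics/top19.png

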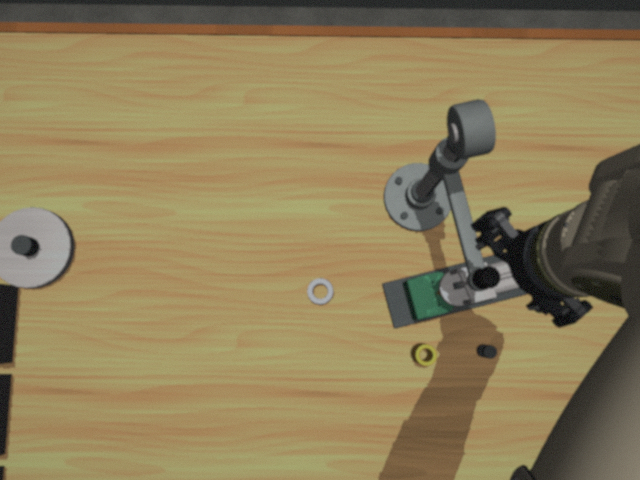

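```bash
python3 -c "
from cell import robot,status
robot.close_job(); print(status.read_state()['t'])"
```

```text
the job is handed in; nothing more can be done
the job is handed in; nothing more can be done
```

The arbor now hangs from the hook, still inside its bushing, and the job was handed in at about 26 s. No verdict came back, so this rests on my own checks.

- **Pull down and swing in:** I gripped the knob, pulled the hook down about 84 mm and swung it in past the bail. The sideways force peaked at about 4.5 N against the 15 N limit. The bar ended about 4 mm on the open side of the seat.
- **Catching the bar:** I let the hook up in small steps. The wrist picture showed the gate pin shut over the bar before the hook took any weight.
- **Letting go:** The arbor weighs roughly 7.5 N. I opened the fingers only once every force on the knob averaged under 0.4 N. Nothing moved visibly as they opened.
- **Last look:** The gripper is 10 cm clear of the knob and the gate is shut. The weight disc stands clearly above the bushing, lifted about 27 mm by my estimate. The spare bushing, land plug and collar look unmoved. The plug's image patch did change, because the robot's shadow now falls on it.

**What disagreed:**
- The top and wrist cameras placed the bar up to 4 mm apart. I used the wrist camera, because its reading of the hook's nose matched the drawing to about 1 mm.
- The sideways force towards and away from the column drifted between about -5.5 N and +5.5 N until I re-centred the grip just before release.

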